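Find the blind adapter with a gauge pin and load it in the V-jig

TASK

One of the three aluminium adapters on the black pad was not drilled right through: take the orange-handled gauge pin and feel to the bottom of every bore in turn, going from the robot's left to its right, to find out which. Then put the pin back upright in its blue holder and set the blind adapter standing in the red V-jig, pushed fully home against both flanks. Leave the two good adapters standing where they are and don't disturb the tape, specimen or wrench.

Things in the scene. Friction and masses are not known exactly. Their poses are not given: they have to be found in the camera images.
- rack: fixed flat black rubber pad with yellow end strips, 100 x 250 x 8 mm, its top 8 mm above the table; origin at the centre of its underside. The three adapters stand in a row along its y axis, at about y = +85, 0 and -85 mm; +y is the robot's left
- adapter_a: one of three outwardly identical bright aluminium adapters: upright round cylinder, 40 mm diameter, 60 mm tall, about 0.18 kg; origin at the centre of its underside, z up along its bore. A 14 mm bore runs down its axis from the top; in two of the three it goes right through, in the third it stops 40 mm below the top. Which of them it is cannot be told from outside, so it has to be felt with the pin. Stands loose on the black pad.
- adapter_b: one of three outwardly identical bright aluminium adapters: upright round cylinder, 40 mm diameter, 60 mm tall, about 0.18 kg; origin at the centre of its underside, z up along its bore. A 14 mm bore runs down its axis from the top; in two of the three it goes right through, in the third it stops 40 mm below the top. Which of them it is cannot be told from outside, so it has to be felt with the pin. Stands loose on the black pad.
- adapter_c: one of three outwardly identical bright aluminium adapters: upright round cylinder, 40 mm diameter, 60 mm tall, about 0.18 kg; origin at the centre of its underside, z up along its bore. A 14 mm bore runs down its axis from the top; in two of the three it goes right through, in the third it stops 40 mm below the top. Which of them it is cannot be told from outside, so it has to be felt with the pin. Stands loose on the black pad.
- pin: loose steel gauge pin with a plastic handle, 110 mm tall, 0.08 kg, standing in the holder: round-nosed shank 8 mm diameter and 55 mm long pointing down, then a flange 26 mm diameter and 4 mm thick, then an orange handle 20 mm diameter and 51 mm long (from 59 to 110 mm above the nose). Origin at the nose, z up the handle. In the holder the flange rests on the holder's top and the nose is 5 mm above the table
- pin_tip (a point): the nose (lowest end) of the pin's shank, same point as the pin's origin
- holder: fixed blue block 50 x 50 x 60 mm with a 14 mm hole through it from the top, on its axis; origin at the centre of its underside. The pin hangs in it by the flange
- jig: fixed V-jig: steel base plate 8 mm thick (125 mm along x, from 75 mm behind to 50 mm past the seat; 110 mm along y), carrying two slippery red polymer jaws 16 mm high above the plate that form an upright-walled 90 degree V open toward its -x (roughly toward the robot), about 70 mm wide at the mouth, and a brass back stop. Origin under the seat, on the table; +x is the direction to push
- seat (a point): the point on top of the jig's plate (8 mm above the table) where the axis of an adapter stands when it touches both jaws; at most 0.2 mm is left to the back stop. Axes as the jig's
- plunger (a joint): small domed brass spring plunger in the jig's plate under the seat, 13 mm across, standing 2 mm proud at 0; m, grows downward. A blind adapter standing on the seat presses it flush (about 0.002); with a through-bored one it comes up inside the bore (about 0). It yields to under 1 N, and an adapter can be slid over it
- tape: loose yellow tape ring lying flat, 76 mm diameter, 20 mm tall, bystander; origin at the centre of its underside
- specimen: loose flat steel dog-bone test specimen, 120 x 20 x 5 mm, bystander; origin at the centre of its underside, long along its x
- wrench: loose steel wrench lying flat, bystander; origin at the middle of its underside, long along its x
Things that resemble listed ones, but are neither listed nor needed, are in the scene too. What is shaped like the adapter_b but brown is not meant. Leave any green look-alike of the pin alone.

How it is judged (in metres and radians):
On the way, in this order (a step that is already met when the one before it is completed fails the run):
1. the pin's nose reached at least 34 mm down the bore of the left adapter (((z of pin_tip in the frame of adapter_a between -0.008 and 0.026 m and horizontal distance between pin_tip and adapter_a below 0.007 m and angle between adapter_a's own z axis and vertical below 0.15 rad and y of adapter_a in the frame of rack between 0.045 and 0.2 m) or (z of pin_tip in the frame of adapter_b between -0.008 and 0.026 m and horizontal distance between pin_tip and adapter_b below 0.007 m and angle between adapter_b's own z axis and vertical below 0.15 rad and y of adapter_b in the frame of rack between 0.045 and 0.2 m) or (z of pin_tip in the frame of adapter_c between -0.008 and 0.026 m and horizontal distance between pin_tip and adapter_c below 0.007 m and angle between adapter_c's own z axis and vertical below 0.15 rad and y of adapter_c in the frame of rack between 0.045 and 0.2 m))), for 0.1 s.
2. the pin's nose reached at least 34 mm down the bore of the middle adapter (((z of pin_tip in the frame of adapter_a between -0.008 and 0.026 m and horizontal distance between pin_tip and adapter_a below 0.007 m and angle between adapter_a's own z axis and vertical below 0.15 rad and y of adapter_a in the frame of rack between -0.04 and 0.04 m) or (z of pin_tip in the frame of adapter_b between -0.008 and 0.026 m and horizontal distance between pin_tip and adapter_b below 0.007 m and angle between adapter_b's own z axis and vertical below 0.15 rad and y of adapter_b in the frame of rack between -0.04 and 0.04 m) or (z of pin_tip in the frame of adapter_c between -0.008 and 0.026 m and horizontal distance between pin_tip and adapter_c below 0.007 m and angle between adapter_c's own z axis and vertical below 0.15 rad and y of adapter_c in the frame of rack between -0.04 and 0.04 m))), for 0.1 s.
3. the pin's nose reached at least 34 mm down the bore of the right adapter (((z of pin_tip in the frame of adapter_a between -0.008 and 0.026 m and horizontal distance between pin_tip and adapter_a below 0.007 m and angle between adapter_a's own z axis and vertical below 0.15 rad and y of adapter_a in the frame of rack between -0.2 and -0.045 m) or (z of pin_tip in the frame of adapter_b between -0.008 and 0.026 m and horizontal distance between pin_tip and adapter_b below 0.007 m and angle between adapter_b's own z axis and vertical below 0.15 rad and y of adapter_b in the frame of rack between -0.2 and -0.045 m) or (z of pin_tip in the frame of adapter_c between -0.008 and 0.026 m and horizontal distance between pin_tip and adapter_c below 0.007 m and angle between adapter_c's own z axis and vertical below 0.15 rad and y of adapter_c in the frame of rack between -0.2 and -0.045 m))), for 0.1 s.
4. the pin is back in its holder, let go (horizontal distance between pin and holder below 0.006 m and height (world z) of pin_tip below 0.01 m and angle between pin's own z axis and vertical below 0.1 rad and contact force between pin and the fingers below 1 N), for 0.2 s.
At the end, for the whole second after the job is handed in: The blind adapter (plunger pressed over 1.2 mm) stands upright in the jig, axis within 2 mm of the seat, released and at rest; the pin hangs upright in its holder, nose under 10 mm up, within 6 mm of its axis; both through-bored adapters stand within 15 mm of where they began (all of step 4 and value of joint plunger above 0.0012 m and ((horizontal distance between adapter_a and seat below 0.002 m and z of adapter_a in the frame of seat below 0.004 m and angle between adapter_a's own z axis and vertical below 0.05 rad and linear speed of adapter_a below 0.02 m/s and distance of each of adapter_b, adapter_c from where it was at the start of the episode below 0.015 m and angle between each of adapter_b, adapter_c's own z axis and vertical below 0.1 rad) or (horizontal distance between adapter_b and seat below 0.002 m and z of adapter_b in the frame of seat below 0.004 m and angle between adapter_b's own z axis and vertical below 0.05 rad and linear speed of adapter_b below 0.02 m/s and distance of each of adapter_a, adapter_c from where it was at the start of the episode below 0.015 m and angle between each of adapter_a, adapter_c's own z axis and vertical below 0.1 rad) or (horizontal distance between adapter_c and seat below 0.002 m and z of adapter_c in the frame of seat below 0.004 m and angle between adapter_c's own z axis and vertical below 0.05 rad and linear speed of adapter_c below 0.02 m/s and distance of each of adapter_a, adapter_b from where it was at the start of the episode below 0.015 m and angle between each of adapter_a, adapter_b's own z axis and vertical below 0.1 rad))); the robot touches nothing.
It fails at once if tape is moved more than 25 mm (distance of tape from where it was at the start of the episode above 0.025 m).
It fails at once if specimen is moved more than 25 mm (distance of specimen from where it was at the start of the episode above 0.025 m).
It fails at once if wrench is moved more than 25 mm (distance of wrench from where it was at the start of the episode above 0.025 m).
It fails at once if an adapter is tipped over (angle between any of adapter_a, adapter_b, adapter_c's own z axis and vertical above 0.6 rad).
It also fails if it takes over 72 s, if anything falls off the work surface, if the arm or the gripper's body presses on something with over 40 N, if the wrist force passes 120 N, or if a joint passes its speed limit or range.

ROBOT

A 6-joint arm with a two-finger parallel gripper is mounted at the origin on the work surface. World frame = base frame: x ahead of the robot, y to its left, z up, the work surface at z = 0. Lengths are in m, angles in degrees, forces in N, time in s.
With the tool pointing down it reaches from about 0.3 to 0.75 m from the base axis. Payload 8.5 kg.
Tool frame: the origin (TCP) lies at the very end of the fingers, on their centre line; the grasp point (between the pads) lies 19 mm behind it; z points along the fingers, y is the line along which they close (so a half turn about z gives the same grasp; the last joint's range is limited). The gripper opens to 85 mm and grips with 20 to 120 N. Pads are 22 mm wide; open, the fingers measure 114 mm over their backs; the gripper's body (76 mm by 85 mm) begins 54 mm behind the grasp point. The pads swing forward as they close: fully open they stand 13 mm farther back than shut.
Start: joints at [60.373, 21.807, 74.336, -0, 83.858, -12.336], TCP at [0.163, 0.525, 0.231] pointing down, gripper open.
Joint ranges: [-178.18, 178.18], [-50.72, 133.34], [12.68, 142.11], [-81.47, 261.47], [9.98, 163.14], [-165.26, 165.26]. Speed limits (degrees/s): [136.94, 136.94, 180, 180, 180, 180].

INTERFACE

Orientations are given as a 3x3 rotation matrix whose columns are the frame's x, y, z axes.
In Python, from rig import env, imaging gives the robot as it stands. The module is installed in compiled form; this text tells all that it offers.
- The arm moves only by the tool arm_command, never from a script. Its arguments are lists of equal length, an entry for each row: "turn": the turn, a rotation vector about the tool's x, y, z in units of 5 degrees (1.0 is 5 degrees), a list of three; "xyz": the shift along the tool's x, y, z in units of 50 mm (1.0 is 50 mm), a list of three; "claw": the finger opening in mm, from 0 to 85.4. A call has 1 to 12 rows; each row shifts and turns the commanded pose from where the row before left it, along the tool's axes as they then stand; what a row does not reach is not made up. A row lasts 1/10 s, in which the tool goes at most 50 mm and 8.59 degrees, less where a joint would pass 70% of its speed; a pose out of reach is approached as far as the arm can. A call is refused whole if a number of a shift passes 1 or a number of a turn 1, either way. A call with a gripper value outside its range is refused whole. The fingers move at their own pace and stop on an object; "squeeze" is the grip in N (left out, the last holds). Time passes only in rows, so rows that do not move let the fingers close. It gives the time, the measured TCP pose, the force, the opening and the grip force at its end, in the units of the state.
- env.observe(): the state, without advancing time (a new reading comes with each control period).
- imaging.get_image(name): name is "scene" or "top" or "wrist"; returns (picture, depth): 420x560x3 uint8, blue, green, red; 420x560 float32, m along the optical axis (not along the pixel's ray), 0 where there is no reading.
- imaging.camera_info(name): a dict with "camera_matrix" (3x3 intrinsics, pixels), "rvec" (rotation vector, rad) and "tvec" (3), from world to camera coordinates, as OpenCV has them. Camera axes: x right, y down, z forward; pixel columns grow to the right and rows downward; lengths in m; the calibration is good to about 2 mm. A picture is of the moment at which its call begins: read the wrist's pose just before it. camera_info takes no time and is no camera call; for the wrist camera it gives the pose at the moment of the call.
- env.close_job(): hands the job in; it is judged then, once.
The state is a dict: "time_s": time; "q": joint angles; "qvel": joint speeds; "joint_efforts": joint torques, N m; "position": TCP position; "tool_rot": TCP orientation; "ft_force": force on the tool from outside, world axes, zero at the start; "wrist_torque": the same for the moment, N m; "grip_width": finger opening in m; "gripper_force": force on a finger pad.
Only numpy, scipy, OpenCV 4.12 (cv2) and the standard library are available. Lean on these libraries where they do the work, as an engineer would, in place of code of your own. Each camera call takes 0.05 s, during which the arm holds its last target. There are 200 camera calls.

## Working session

There is one attempt and no reset: what is moved stays moved. The work goes in short steps, Python scripts to look and compute and a tool call to move; the robot and the scene stay as the last step left them, time stands still between calls to the robot, and variables do not carry over. Pictures are saved under pics/ and viewed, at most 10 in all, crops included, and the job is handed in when it is done.

Besides the shell and the picture viewer there is one more tool, called after ">>>" by a JSON object that holds its "fn" and its "kwargs", one argument or row to a line. arm_command: Moves the arm, as the interface text tells. Its arguments: {"type":"object","properties":{"turn":{"type":"array"},"xyz":{"type":"array"},"claw":{"type":"array"},"squeeze":{"type":"number"}},"required":["turn","xyz","claw"]}

```bash
mkdir -p pics; cat > h.py <<'E'
import numpy as np, cv2
from rig import env, imaging
def cam(n):
    c=imaging.camera_info(n);K=np.array(c["camera_matrix"],float);R=cv2.Rodrigues(np.array(c["rvec"],float))[0];t=np.array(c["tvec"],float).ravel()
    return K,R,t
def shot(n):
    c=cam(n); im,d=imaging.get_image(n); return im,d,c
def ray(c,u,v,z):
    K,R,t=c; d=R.T@np.linalg.solve(K,[u,v,1.]); o=-R.T@t
    return o+d*(z-o[2])/d[2]
def cloud(d,c):
    K,R,t=c; v,u=np.mgrid[:d.shape[0],:d.shape[1]]
    p=np.stack([(u-K[0,2])/K[0,0]*d,(v-K[1,2])/K[1,1]*d,d],-1)
    return (p-t)@R
E
python3 - <<'E'
from h import *
s=env.observe(); print(s["time_s"],s["position"],np.round(s["tool_rot"],3).tolist(),s["ft_force"])
for n in("top","scene"):
    im,d,c=shot(n); cv2.imwrite(f"pics/{n}0.png",im); np.savez(f"{n}0.npz",im=im,d=d,K=c[0],R=c[1],t=c[2]); print(n,-c[1].T@c[2])
E
```

```text
0.0 [0.16331559 0.52487841 0.23070422] [[-0.955, 0.297, -0.001], [0.297, 0.955, -0.001], [0.0, -0.001, -1.0]] [-0.57951361 -0.77398626  0.9762532 ]
top [ 0.47502071 -0.05861437  0.81065529]
scene [ 0.96058116 -0.42370655  0.91329036]
```

View pics/top0.png

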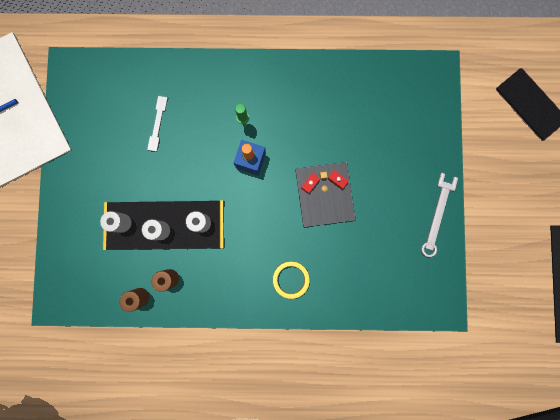

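View pics/scene0.png

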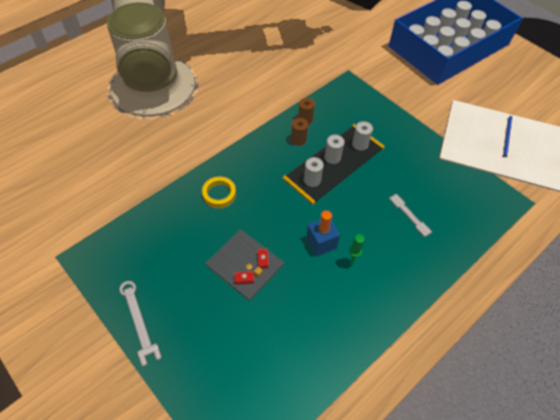

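Top view: adapter tops at (110,221), (152,230) and (196,222), orange pin at (248,150), jig at about (325,195), green decoy at (241,107). The scene view agrees.

```bash
python3 - <<'E'
from h import *
z=np.load("top0.npz");im=z["im"];c=(z["K"],z["R"],z["t"]);d=z["d"]
print(c[0][0,0])
hsv=cv2.cvtColor(im,cv2.COLOR_BGR2HSV)
P=cloud(d,c)
def comps(m,zz,nm,amin=15):
    n,l,s,ce=cv2.connectedComponentsWithStats(m.astype(np.uint8))
    for i in range(1,n):
        if s[i,4]>=amin: print(nm,ce[i].round(1),s[i,4],ray(c,*ce[i],zz).round(4),"zmax",np.percentile(P[l==i][:,2],90).round(3))
H,S,V=cv2.split(hsv)
top=(P[...,2]>.060)&(P[...,2]<.076)
comps(top&(S<60),.068,"adap",60)
comps((H>5)&(H<16)&(S>170)&(P[...,2]>.105)&(V>100),.115,"pin",5)
comps((H>105)&(H<125)&(S>120)&(P[...,2]>.05),.06,"holder",50)
comps(((H<6)|(H>174))&(S>170)&(V>100),.024,"red")
comps((H>17)&(H<32)&(S>150)&(V>100),.008,"yel")
comps((S<60)&(V>40)&(V<140)&(P[...,2]<.02)&(np.arange(560)[None]>280)&(np.arange(560)[None]<370)&(np.arange(420)[:,None]<240),.008,"plate",100)
m=((S<60)&(V<140)&(np.arange(560)[None]>285)&(np.arange(560)[None]<365)&(np.arange(420)[:,None]<240)&(np.arange(420)[:,None]>150)).astype(np.uint8)
b=cv2.minAreaRect(cv2.findNonZero(cv2.morphologyEx(m,cv2.MORPH_OPEN,np.ones((3,3)))))
for q in cv2.boxPoints(b): print("corner",q,ray(c,*q,.008).round(4))
E
```

```text
384.31434268215986
adap [110.7 221.2] 322 [0.5121 0.2637 0.068 ] zmax 0.07
adap [195.9 221.3] 302 [0.5139 0.0983 0.068 ] zmax 0.07
adap [151.9 229.3] 308 [0.4973 0.183  0.068 ] zmax 0.07
pin [247.5 152.5] 22 [ 0.6395 -0.0029  0.115 ] zmax 0.116
holder [249.7 156.8] 441 [ 0.6438 -0.003   0.06  ] zmax 0.062
red [338.  179.3] 151 [ 0.6069 -0.1836  0.024 ] zmax 0.026
red [310.1 182.9] 147 [ 0.5986 -0.1262  0.024 ] zmax 0.026
yel [221.  224.4] 144 [0.5113 0.0581 0.008 ] zmax 0.01
yel [105.1 207.5] 25 [0.5437 0.303  0.008 ] zmax 0.01
yel [104.6 239.2] 45 [0.4773 0.3007 0.008 ] zmax 0.012
yel [293.9 290.1] 34 [ 0.3777 -0.0953  0.008 ] zmax 0.02
plate [325.1   7. ] 1333 [ 0.9899 -0.1582  0.008 ] zmax -0.746
plate [325. 197.] 2526 [ 0.5716 -0.1589  0.008 ] zmax 0.01
corner [295.13538 168.5153 ] [ 0.6315 -0.0957  0.008 ]
corner [347.1441 161.5808] [ 0.6476 -0.2056  0.008 ]
corner [354.90833 219.81224] [ 0.5245 -0.2215  0.008 ]
corner [302.8996  226.74675] [ 0.5086 -0.113   0.008 ]
```

>>> {"fn": "arm_command", "kwargs": {
  "turn": [
    [0, 0, -0.865],
    [0, 0, -0.865],
    [0, 0, -0.865],
    [0, 0, -0.865],
    [0, 0, 0],
    [0, 0, 0],
    [0, 0, 0],
    [0, 0, 0],
    [0, 0, 0],
    [0, 0, 0],
    [0, 0, 0],
    [0, 0, 0]
  ],
  "xyz": [
    [0, 0, 0],
    [0, 0, 0],
    [0, 0, 0],
    [0, 0, 0],
    [-0.556, -0.704, 0],
    [-0.556, -0.704, 0],
    [-0.556, -0.704, 0],
    [-0.556, -0.704, 0],
    [-0.556, -0.704, 0],
    [-0.556, -0.704, 0],
    [-0.556, -0.704, 0],
    [-0.556, -0.704, 0]
  ],
  "claw": [85, 85, 85, 85, 85, 85, 85, 85, 85, 85, 85, 85]
}}

```text
time_s: 1.3
position: [0.3866, 0.2419, 0.2312]
tool_rot: [[-1.0, -0.0, -0.0], [-0.0, 1.0, -0.0], [0.0, -0.0, -1.0]]
ft_force: [0.4, 1.2, -0.5]
grip_width: 0.0851
gripper_force: 0.0
```

>>> {"fn": "arm_command", "kwargs": {
  "turn": [
    [0, 0, 0],
    [0, 0, 0],
    [0, 0, 0],
    [0, 0, 0],
    [0, 0, 0],
    [0, 0, 0],
    [0, 0, 0],
    [0, 0, 0],
    [0, 0, 0]
  ],
  "xyz": [
    [-0.556, -0.704, 0],
    [-0.556, -0.704, 0],
    [-0.556, -0.704, 0],
    [-0.556, -0.704, 0],
    [-0.556, -0.704, 0],
    [-0.556, -0.704, 0],
    [-0.556, -0.704, 0],
    [0, 0, 0],
    [0, 0, 0]
  ],
  "claw": [50, 50, 50, 50, 50, 50, 50, 50, 50]
}}

```text
time_s: 2.2
position: [0.5805, -0.0033, 0.2305]
tool_rot: [[-1.0, 0.001, -0.002], [0.001, 1.0, 0.001], [0.002, 0.001, -1.0]]
ft_force: [-0.3, 0.3, -0.4]
grip_width: 0.0498
gripper_force: 0.0
```

```bash
python3 - <<'E'
from h import *
s=env.observe(); print(s["time_s"],s["position"],np.round(s["tool_rot"],4).tolist(),s["ft_force"])
im,d,c=shot("wrist"); cv2.imwrite("pics/w1.png",im); np.savez("w1.npz",im=im,d=d,K=c[0],R=c[1],t=c[2]); print(-c[1].T@c[2],c[0][0,0],c[1][2])
E
```

```text
2.2 [ 0.58048611 -0.00332783  0.23048923] [[-1.0, 0.0012, -0.0016], [0.0012, 1.0, 0.0006], [0.0016, 0.0006, -1.0]] [-0.27668057  0.32328517 -0.42602175]
[ 0.51278954 -0.00370629  0.37306496] 347.4001951396843 [ 0.26953585  0.00142562 -0.9629893 ]
```

View pics/w1.png

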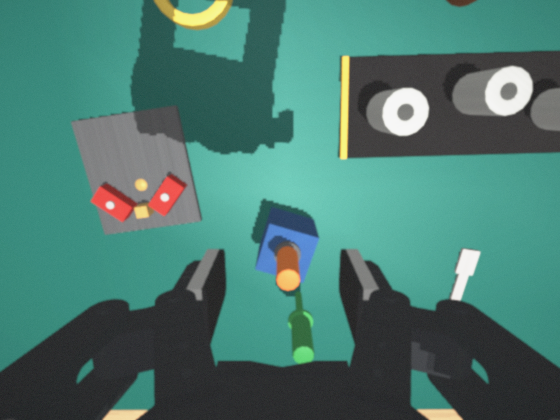

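Wrist view: pin handle top at (288,279), green decoy at (302,353), jig's jaws at (113,203) and (167,194) with the plunger at (141,184), two adapter tops at (406,112) and (509,91).

```bash
cat >> h.py <<'E'
def find(im,d,c):
    H,S,V=cv2.split(cv2.cvtColor(im,cv2.COLOR_BGR2HSV)); P=cloud(d,c); Z=P[...,2]; ok=d>0
    def comps(m,zz,nm,amin):
        n,l,s,ce=cv2.connectedComponentsWithStats((m&ok).astype(np.uint8))
        for i in range(1,n):
            if s[i,4]<amin: continue
            cs,_=cv2.findContours((l==i).astype(np.uint8),cv2.RETR_EXTERNAL,cv2.CHAIN_APPROX_NONE)
            (u,v),r=cv2.minEnclosingCircle(cs[0]); M=P[l==i]
            e=cv2.fitEllipse(cs[0]) if len(cs[0])>5 else ((0,0),(0,0),0)
            print(nm,s[i,4],"ell",np.round(e[0],1),np.round(e[1],1),ray(c,*e[0],zz).round(4),"cen",ray(c,*ce[i],zz).round(4),"cloudmean",M.mean(0).round(4))
    comps((Z>.063)&(Z<.075)&(S<70)&(V>130),.068,"adap",200)
    comps((H>3)&(H<18)&(S>150)&(Z>.110)&(Z<.125),.115,"pin",20)
    comps((H>3)&(H<18)&(S>150)&(Z>.07)&(Z<.125),.09,"handle",20)
    comps((H>100)&(H<130)&(S>100)&(Z>.055)&(Z<.068),.06,"holder",100)
    comps(((H<4)|(H>174))&(S>150)&(Z>.02)&(Z<.032),.024,"red",100)
    comps((H>14)&(H<30)&(S>80)&(Z<.045)&(V>90),.01,"brass",15)
E
python3 - <<'E'
from h import *
z=np.load("w1.npz");find(z["im"],z["d"],(z["K"],z["R"],z["t"]))
E
```

```text
adap 1668 ell [507.4  90.9] [44.2 51.9] [0.4999 0.1852 0.068 ] cen [0.4999 0.1852 0.068 ] cloudmean [0.5    0.1853 0.0679]
adap 1584 ell [404.3 111.9] [44.7 48.8] [0.5169 0.1005 0.068 ] cen [0.5169 0.1006 0.068 ] cloudmean [0.517  0.1006 0.0678]
pin 119 ell [287.9 278.7] [21.4 21.8] [0.6487 0.0014 0.115 ] cen [ 6.47e-01 -3.00e-04  1.15e-01] cloudmean [ 6.476e-01 -3.000e-04  1.139e-01]
handle 476 ell [287.1 269.7] [20.7 44.5] [0.653  0.0012 0.09  ] cen [0.647  0.0008 0.09  ] cloudmean [0.6433 0.0007 0.097 ]
holder 1582 ell [286.5 252.4] [54.7 56.9] [0.6493 0.001  0.06  ] cen [6.445e-01 3.000e-04 6.000e-02] cloudmean [6.447e-01 3.000e-04 6.000e-02]
red 604 ell [166.1 195.5] [22.  41.1] [ 0.6012 -0.1233  0.024 ] cen [ 0.6011 -0.1231  0.024 ] cloudmean [ 0.6012 -0.1231  0.0238]
red 626 ell [112.  203.4] [20.  46.9] [ 0.6098 -0.1805  0.024 ] cen [ 0.6097 -0.1801  0.024 ] cloudmean [ 0.6098 -0.1802  0.0237]
brass 1024 ell [194.1   8.5] [36.9 68.5] [ 0.424  -0.0857  0.01  ] cen [ 0.4288 -0.0867  0.01  ] cloudmean [ 0.4305 -0.085   0.0174]
brass 868 ell [344.4 104.4] [  8.4 169.4] [0.5105 0.0594 0.01  ] cen [0.5114 0.0594 0.01  ] cloudmean [0.512  0.0599 0.0075]
brass 122 ell [140.7 184.5] [11.1 12.1] [ 0.5927 -0.1542  0.01  ] cen [ 0.5927 -0.1542  0.01  ] cloudmean [ 0.5929 -0.1547  0.0088]
brass 216 ell [142.6 210.5] [14.6 18. ] [ 0.6216 -0.1552  0.01  ] cen [ 0.6218 -0.1554  0.01  ] cloudmean [ 0.6185 -0.1508  0.021 ]
brass 340 ell [440.9 414.3] [ 9.7 46.6] [0.9    0.2046 0.01  ] cen [0.8999 0.2037 0.01  ] cloudmean [9.098e-01 2.090e-01 7.000e-04]
brass 250 ell [122.8 414.7] [ 8.8 41.4] [ 0.9001 -0.2112  0.01  ] cen [ 0.8999 -0.2107  0.01  ] cloudmean [ 9.104e-01 -2.163e-01  2.000e-04]
```

>>> {"fn": "arm_command", "kwargs": {
  "turn": [
    [0, 0, 0],
    [0, 0, 0],
    [0, 0, 0],
    [0, 0, 0]
  ],
  "xyz": [
    [-0.437, 0.025, 0.67],
    [-0.437, 0.025, 0.67],
    [-0.437, 0.025, 0.67],
    [0, 0, 0]
  ],
  "claw": [50, 50, 50, 50]
}}

```text
time_s: 2.65
position: [0.6449, 0.0027, 0.1258]
tool_rot: [[-1.0, -0.002, -0.008], [-0.002, 1.0, 0.002], [0.008, 0.002, -1.0]]
ft_force: [-0.5, -0.7, -0.8]
grip_width: 0.0497
gripper_force: 0.0
```

```bash
python3 - <<'E'
from h import *
im,d,c=shot("wrist"); cv2.imwrite("pics/w2.png",im); np.savez("w2.npz",im=im,d=d,K=c[0],R=c[1],t=c[2]); find(im,d,c)
E
```

```text
adap 1583 ell [468.6  12.6] [31.2 75.3] [0.5292 0.0996 0.068 ] cen [0.5292 0.1001 0.068 ] cloudmean [0.5291 0.1002 0.0677]
pin 1191 ell [278.7 260.4] [37.4 38.9] [0.6482 0.001  0.115 ] cen [0.6482 0.001  0.115 ] cloudmean [0.6484 0.001  0.1146]
handle 1928 ell [278.8 249.8] [36.6 66.1] [0.6532 0.0009 0.09  ] cen [0.653  0.0009 0.09  ] cloudmean [0.6458 0.001  0.106 ]
holder 3733 ell [278.6 225.6] [85.  89.5] [6.493e-01 5.000e-04 6.000e-02] cen [6.444e-01 4.000e-04 6.000e-02] cloudmean [6.446e-01 3.000e-04 5.990e-02]
red 1509 ell [101.1 143.4] [36.1 63.4] [ 0.6015 -0.1233  0.024 ] cen [ 0.6016 -0.1231  0.024 ] cloudmean [ 0.6018 -0.1233  0.0237]
red 1365 ell [ 23.5 156.3] [30.4 67.8] [ 0.6107 -0.179   0.024 ] cen [ 0.6105 -0.1784  0.024 ] cloudmean [ 0.6107 -0.1787  0.0236]
brass 1080 ell [365.   42.9] [ 12.1 136.3] [0.5341 0.0594 0.01  ] cen [0.5346 0.0594 0.01  ] cloudmean [0.5345 0.0599 0.0076]
brass 264 ell [ 66.3 129.4] [16.1 19.2] [ 0.5929 -0.1544  0.01  ] cen [ 0.5929 -0.1544  0.01  ] cloudmean [ 0.593  -0.1552  0.0087]
brass 465 ell [ 67.8 167.5] [18.7 31.8] [ 0.6209 -0.1578  0.01  ] cen [ 0.6209 -0.1577  0.01  ] cloudmean [ 0.619  -0.1506  0.0215]
```

View pics/w2.png

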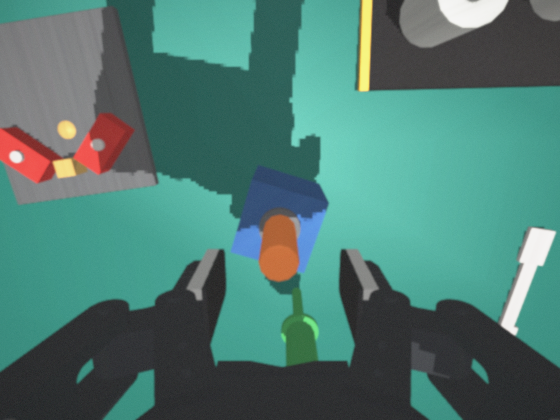

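Pin top at (279,260), centred between the fingers; estimates from both heights agree at (0.648, 0.001). Descend and grip.

>>> {"fn": "arm_command", "kwargs": {
  "turn": [
    [0, 0, 0],
    [0, 0, 0],
    [0, 0, 0],
    [0, 0, 0],
    [0, 0, 0],
    [0, 0, 0],
    [0, 0, 0]
  ],
  "xyz": [
    [-0.03, -0.018, 0.48],
    [-0.03, -0.018, 0.48],
    [0, 0, 0],
    [0, 0, 0],
    [0, 0, 0],
    [0, 0, 0],
    [0, 0, 0]
  ],
  "claw": [50, 50, 50, 10, 10, 10, 10],
  "squeeze": 40
}}

```text
time_s: 3.4
position: [0.6497, -0.0006, 0.0853]
tool_rot: [[-1.0, -0.0, 0.003], [-0.0, 1.0, -0.0], [-0.003, -0.0, -1.0]]
ft_force: [-1.8, 0.8, 7.5]
grip_width: 0.0189
gripper_force: 38.9
```

>>> {"fn": "arm_command", "kwargs": {
  "turn": [
    [0, 0, 0],
    [0, 0, 0],
    [0, 0, 0],
    [0, 0, 0]
  ],
  "xyz": [
    [0, 0, -0.6],
    [0, 0, -0.6],
    [0, 0, -0.5],
    [0, 0, 0]
  ],
  "claw": [10, 10, 10, 10]
}}

```text
time_s: 3.8
position: [0.6505, -0.001, 0.1725]
tool_rot: [[-1.0, -0.0, 0.008], [-0.0, 1.0, -0.002], [-0.008, -0.002, -1.0]]
ft_force: [0.3, -0.6, -0.7]
grip_width: 0.0188
gripper_force: 39.1
```

```bash
python3 - <<'E'
from h import *
s=env.observe();print(s["time_s"],s["position"],s["ft_force"],np.round(s["tool_rot"],4).tolist())
im,d,c=shot("wrist"); cv2.imwrite("pics/w3.png",im); np.savez("w3.npz",im=im,d=d,K=c[0],R=c[1],t=c[2]); find(im,d,c)
E
```

```text
3.8 [ 0.65048753 -0.00104     0.17252807] [ 0.29784275 -0.55540491 -0.71204204] [[-1.0, -0.0003, 0.0081], [-0.0003, 1.0, -0.0016], [-0.0081, -0.0016, -1.0]]
adap 1430 ell [441.3  13.6] [34.5 64.1] [0.5265 0.1    0.068 ] cen [0.527  0.1002 0.068 ] cloudmean [0.5269 0.1003 0.0677]
holder 3449 ell [284.2 193.5] [67.9 78.5] [6.47e-01 3.00e-04 6.00e-02] cen [6.464e-01 5.000e-04 6.000e-02] cloudmean [6.467e-01 5.000e-04 5.990e-02]
red 1045 ell [133.6 128.4] [29.8 53.3] [ 0.6015 -0.123   0.024 ] cen [ 0.6016 -0.1228  0.024 ] cloudmean [ 0.6017 -0.123   0.0237]
red 1030 ell [ 65.  138.7] [25.  62.3] [ 0.6099 -0.1806  0.024 ] cen [ 0.6099 -0.1801  0.024 ] cloudmean [ 0.61   -0.1803  0.0237]
brass 878 ell [358.   40.5] [ 10.4 124.1] [0.533  0.0595 0.01  ] cen [0.5334 0.0595 0.01  ] cloudmean [0.5333 0.0599 0.0076]
brass 201 ell [102.7 116.6] [14.2 16.2] [ 0.5927 -0.154   0.01  ] cen [ 0.5927 -0.154   0.01  ] cloudmean [ 0.5927 -0.1546  0.0088]
brass 331 ell [105. 149.] [16.2 25.4] [ 0.6201 -0.1559  0.01  ] cen [ 0.6201 -0.1558  0.01  ] cloudmean [ 0.6187 -0.1501  0.0212]
```

View pics/w3.png

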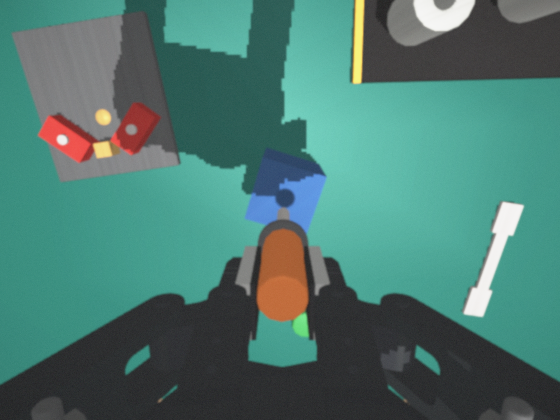

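Pin gripped and upright; handle top at (282,298), flange at (283,235), shank tip near (284,214), empty holder hole at (285,199).

```bash
python3 - <<'E'
from h import *
z=np.load("w3.npz");im=z["im"];d=z["d"];c=(z["K"],z["R"],z["t"])
print("hole",ray(c,285,199,.06),"tip",ray(c,284,214,.0925))
H,S,V=cv2.split(cv2.cvtColor(im,cv2.COLOR_BGR2HSV));P=cloud(d,c)
Z=P[...,2]
m=(H>3)&(H<18)&(S>150)&(Z>.12)&(Z<.25)
t=m&(Z>.195); print("top",P[t].mean(0),Z[m].max(),t.sum())
cs,_=cv2.findContours(t.astype(np.uint8),0,1); print(cv2.fitEllipse(max(cs,key=len)), [ray(c,*cv2.fitEllipse(max(cs,key=len))[0],zz).round(4) for zz in(.20,.2025)])
cv2.imwrite("pics/w3c.png",cv2.resize(im[150:250,230:340],None,fx=6,fy=6,interpolation=cv2.INTER_CUBIC))
s=P[200:232,283];print(np.c_[np.arange(200,232),d[200:232,284],s].round(4)[::2])
E
```

```text
hole [0.65129875 0.00096039 0.06      ] tip [6.52806600e-01 5.68499906e-05 9.25000000e-02]
top [ 0.6483487  -0.00110928  0.2014563 ] 0.20386878066123137 2190
((282.2312316894531, 293.5411071777344), (51.62960433959961, 52.478309631347656), 23.631267547607422) [array([ 0.6492, -0.0011,  0.2   ]), array([ 0.6477, -0.0011,  0.2025])]
[[ 2.000e+02  2.851e-01  6.579e-01 -5.000e-04  3.890e-02]
 [ 2.020e+02  2.806e-01  6.579e-01 -5.000e-04  4.510e-02]
 [ 2.040e+02  2.741e-01  6.575e-01 -5.000e-04  5.210e-02]
 [ 2.060e+02  2.690e-01  6.577e-01 -5.000e-04  5.710e-02]
 [ 2.080e+02  2.282e-01  6.474e-01 -6.000e-04  9.650e-02]
 [ 2.100e+02  2.247e-01  6.472e-01 -6.000e-04  1.015e-01]
 [ 2.120e+02  2.195e-01  6.475e-01 -6.000e-04  1.050e-01]
 [ 2.140e+02  2.161e-01  6.475e-01 -7.000e-04  1.091e-01]
 [ 2.160e+02  2.111e-01  6.469e-01 -7.000e-04  1.147e-01]
 [ 2.180e+02  2.068e-01  6.473e-01 -7.000e-04  1.176e-01]
 [ 2.200e+02  1.747e-01  6.381e-01 -8.000e-04  1.480e-01]
 [ 2.220e+02  1.721e-01  6.384e-01 -8.000e-04  1.504e-01]
 [ 2.240e+02  1.725e-01  6.393e-01 -8.000e-04  1.508e-01]
 [ 2.260e+02  1.719e-01  6.402e-01 -8.000e-04  1.513e-01]
 [ 2.280e+02  1.736e-01  5.814e-01 -1.200e-03  3.145e-01]
 [ 2.300e+02  1.703e-01  6.410e-01 -8.000e-04  1.548e-01]]
```

View pics/w3c.png

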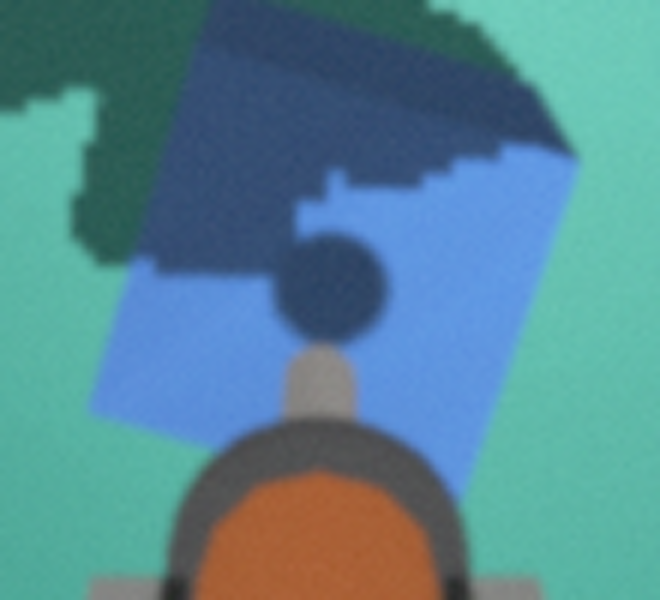

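>>> {"fn": "arm_command", "kwargs": {
  "turn": [
    [0, 0, 0],
    [0, 0, 0],
    [0, 0, 0],
    [0, 0, 0],
    [0, 0, 0],
    [0, 0, 0],
    [0, 0, 0]
  ],
  "xyz": [
    [0.36, 0.8, 0],
    [0.36, 0.8, 0],
    [0.36, 0.8, 0],
    [0.36, 0.8, 0],
    [0.36, 0.8, 0],
    [0, 0, 0],
    [0, 0, 0]
  ],
  "claw": [10, 10, 10, 10, 10, 10, 10]
}}

```text
time_s: 4.55
position: [0.5584, 0.1997, 0.167]
tool_rot: [[-1.0, -0.002, -0.001], [-0.002, 1.0, -0.001], [0.001, -0.001, -1.0]]
ft_force: [0.7, 0.1, -1.6]
grip_width: 0.0188
gripper_force: 39.3
```

```bash
cat >> h.py <<'E'
def rings(im,d,c):
    "bore circle and outer circle of each adapter top"
    H,S,V=cv2.split(cv2.cvtColor(im,cv2.COLOR_BGR2HSV)); Z=cloud(d,c)[...,2]
    m=((Z>.060)&(Z<.077)&(S<80)&(V>110)&(d>0)).astype(np.uint8)
    cs,hi=cv2.findContours(m,cv2.RETR_CCOMP,cv2.CHAIN_APPROX_NONE)
    for i,q in enumerate(cs):
        a=cv2.contourArea(q)
        if a>120:
            e=cv2.fitEllipse(q); print("hole" if hi[0][i][3]>=0 else "outer",int(a),np.round(e[0],1),np.round(e[1],1),ray(c,*e[0],.068).round(4))
def pinpose(d,c):
    "shank: nearest-surface points in a strip -> centreline"
    P=cloud(d,c);return P
E
python3 - <<'E'
from h import *
s=env.observe();print(s["time_s"],s["position"],s["ft_force"],np.round(s["tool_rot"],4).tolist())
im,d,c=shot("wrist"); cv2.imwrite("pics/w4.png",im); np.savez("w4.npz",im=im,d=d,K=c[0],R=c[1],t=c[2]); rings(im,d,c)
E
```

```text
4.55 [0.55836128 0.19968097 0.16695279] [ 0.69420405  0.08477947 -1.63501959] [[-1.0, -0.0019, -0.0015], [-0.0019, 1.0, -0.0005], [0.0015, -0.0005, -1.0]]
outer 2593 [142.2 145.1] [55.  60.1] [0.5164 0.1031 0.068 ]
hole 264 [143.  145.8] [16.6 20.4] [0.5168 0.1035 0.068 ]
outer 2573 [379.8 143.2] [55.8 58.8] [0.5145 0.2667 0.068 ]
hole 282 [379.3 143.4] [17.5 20.7] [0.5147 0.2664 0.068 ]
outer 2546 [262.5 120.8] [56.1 57.9] [0.4998 0.1862 0.068 ]
hole 336 [263.4 121.3] [20.4 21.2] [0.5001 0.1867 0.068 ]
```

View pics/w4.png

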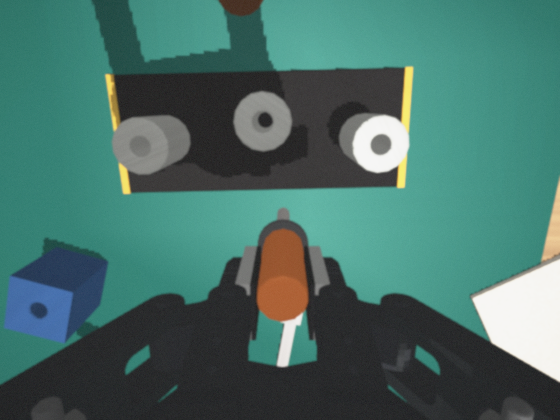

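Adapter tops at (142,145), (262,121), (380,143); pin nose at (284,209). Centre the view on the left one.

>>> {"fn": "arm_command", "kwargs": {
  "turn": [
    [0, 0, 0],
    [0, 0, 0],
    [0, 0, 0],
    [0, 0, 0],
    [0, 0, 0]
  ],
  "xyz": [
    [0.2, 0.665, 0],
    [0.2, 0.665, 0],
    [0, 0, 0],
    [0, 0, 0],
    [0, 0, 0]
  ],
  "claw": [10, 10, 10, 10, 10]
}}

```text
time_s: 5.1
position: [0.5397, 0.2642, 0.1675]
tool_rot: [[-1.0, 0.002, -0.0], [0.002, 1.0, -0.0], [0.0, -0.0, -1.0]]
ft_force: [1.1, 0.8, -0.7]
grip_width: 0.0188
gripper_force: 39.4
```

```bash
cat > look.py <<'E'
from h import *
import sys
s=env.observe();print(s["time_s"],s["position"],s["ft_force"],np.round(s["tool_rot"],4).tolist())
im,d,c=shot("wrist"); np.savez("w.npz",im=im,d=d,K=c[0],R=c[1],t=c[2]); rings(im,d,c)
P=cloud(d,c); tz=s["position"][2]-.0803
for v in range(206,220,2):
    q=P[v,255:312]; m=(abs(q[:,2]-tz-.012)<.02)&(d[v,255:312]>0)&(abs(q[:,1]-s["position"][1])<.008)
    if m.sum()>3: print("shank v",v,"u",255+np.where(m)[0][[0,-1]],"P",np.median(q[m],0).round(4),"minx",q[m][:,0].min().round(4))
E
python3 look.py
```

```text
5.1 [0.53974092 0.2641511  0.16749747] [ 1.13940346  0.840372   -0.6922363 ] [[-1.0, 0.0016, -0.0003], [0.0016, 1.0, -0.0005], [0.0003, -0.0005, -1.0]]
outer 2503 [ 55.1 172.4] [51.5 62.4] [0.5166 0.1039 0.068 ]
hole 243 [ 55.  173.5] [16.9 19.2] [0.5174 0.1038 0.068 ]
outer 2278 [287.2 169. ] [52.9 54.9] [0.5143 0.2676 0.068 ]
hole 331 [287. 169.] [20.5 20.7] [0.5143 0.2675 0.068 ]
outer 2355 [170.8 147.7] [53.2 56.5] [0.4994 0.187  0.068 ]
hole 361 [170.3 148.4] [20.3 22.9] [0.4999 0.1867 0.068 ]
shank v 208 u [281 285] P [0.5361 0.2646 0.0911] minx 0.5359
shank v 210 u [279 288] P [0.5363 0.2649 0.0951] minx 0.5356
shank v 212 u [278 289] P [0.5363 0.2649 0.0994] minx 0.5358
shank v 214 u [278 289] P [0.5364 0.2649 0.1034] minx 0.5356
shank v 216 u [278 289] P [0.5365 0.2649 0.107 ] minx 0.5355
shank v 218 u [277 289] P [0.5365 0.2646 0.1112] minx 0.5358
```

>>> {"fn": "arm_command", "kwargs": {
  "turn": [
    [0, 0, 0],
    [0, 0, 0],
    [0, 0, 0],
    [0, 0, 0],
    [0, 0, 0],
    [0, 0, 0],
    [0, 0, 0]
  ],
  "xyz": [
    [0.508, 0.056, 0],
    [0, 0, 0],
    [0, 0, 0.2],
    [0, 0, 0.1],
    [0, 0, 0.1],
    [0, 0, 0.1],
    [0, 0, 0]
  ],
  "claw": [10, 10, 10, 10, 10, 10, 10]
}}

```text
time_s: 5.85
position: [0.5136, 0.2682, 0.1418]
tool_rot: [[-1.0, 0.0, -0.002], [0.0, 1.0, -0.001], [0.002, -0.001, -1.0]]
ft_force: [-0.1, -0.8, -0.4]
grip_width: 0.0188
gripper_force: 39.4
```

```bash
python3 look.py
```

```text
5.85 [0.51356474 0.26820406 0.14184008] [-0.14103753 -0.7757286  -0.37568705] [[-1.0, 0.0001, -0.0015], [0.0001, 1.0, -0.0005], [0.0015, -0.0005, -1.0]]
outer 2969 [ 32.1 217.3] [56.8 66.7] [0.5157 0.1047 0.068 ]
hole 188 [ 32.6 217.8] [12.2 20.1] [0.516  0.1049 0.068 ]
outer 1687 [281.3 210.3] [49.7 59.1] [0.5107 0.2676 0.068 ]
outer 2934 [157.  192.8] [59.2 63.2] [0.499  0.1879 0.068 ]
hole 279 [157.6 193.1] [16.7 21.5] [0.4992 0.1883 0.068 ]
shank v 206 u [270 294] P [0.5077 0.268  0.068 ] minx 0.5074
shank v 208 u [270 294] P [0.5092 0.269  0.0675] minx 0.5088
shank v 210 u [270 294] P [0.5105 0.2693 0.068 ] minx 0.5095
shank v 212 u [270 294] P [0.5107 0.269  0.0715] minx 0.5095
shank v 214 u [270 294] P [0.5108 0.269  0.0756] minx 0.5095
shank v 216 u [271 294] P [0.5111 0.269  0.0789] minx 0.5094
shank v 218 u [270 294] P [0.5117 0.2689 0.0811] minx 0.5095
```

>>> {"fn": "arm_command", "kwargs": {
  "turn": [
    [0, 0, 0],
    [0, 0, 0],
    [0, 0, 0],
    [0, 0, 0],
    [0, 0, 0],
    [0, 0, 0],
    [0, 0, 0],
    [0, 0, 0]
  ],
  "xyz": [
    [0, 0, 0.12],
    [0, 0, 0.12],
    [0, 0, 0.12],
    [0, 0, 0.12],
    [0, 0, 0.1],
    [0, 0, 0],
    [0, 0, 0],
    [0, 0, 0]
  ],
  "claw": [10, 10, 10, 10, 10, 10, 10, 10]
}}

```text
time_s: 6.7
position: [0.5138, 0.2685, 0.1141]
tool_rot: [[-1.0, -0.0, 0.001], [-0.0, 1.0, 0.0], [-0.001, 0.0, -1.0]]
ft_force: [-0.2, -0.6, -0.5]
grip_width: 0.0191
gripper_force: 39.4
```

>>> {"fn": "arm_command", "kwargs": {
  "turn": [
    [0, 0, 0],
    [0, 0, 0],
    [0, 0, 0],
    [0, 0, 0]
  ],
  "xyz": [
    [0, 0, 0.04],
    [0, 0, 0.04],
    [0, 0, 0],
    [0, 0, 0]
  ],
  "claw": [10, 10, 10, 10]
}}

```text
time_s: 7.1
position: [0.5136, 0.2684, 0.1098]
tool_rot: [[-1.0, -0.0, -0.0], [-0.0, 1.0, -0.0], [0.0, -0.0, -1.0]]
ft_force: [0.3, 0.4, -0.8]
grip_width: 0.0188
gripper_force: 39.4
```

>>> {"fn": "arm_command", "kwargs": {
  "turn": [
    [0, 0, 0],
    [0, 0, 0],
    [0, 0, 0],
    [0, 0, 0]
  ],
  "xyz": [
    [0, 0, 0.04],
    [0, 0, 0.04],
    [0, 0, 0],
    [0, 0, 0]
  ],
  "claw": [10, 10, 10, 10]
}}

```text
time_s: 7.5
position: [0.5136, 0.2684, 0.1057]
tool_rot: [[-1.0, -0.0, -0.0], [-0.0, 1.0, -0.0], [0.0, -0.0, -1.0]]
ft_force: [-0.2, 0.6, -0.4]
grip_width: 0.0188
gripper_force: 39.4
```

>>> {"fn": "arm_command", "kwargs": {
  "turn": [
    [0, 0, 0],
    [0, 0, 0],
    [0, 0, 0],
    [0, 0, 0]
  ],
  "xyz": [
    [0, 0, 0.06],
    [0, 0, 0.04],
    [0, 0, 0],
    [0, 0, 0]
  ],
  "claw": [10, 10, 10, 10]
}}

```text
time_s: 7.9
position: [0.5136, 0.2684, 0.1007]
tool_rot: [[-1.0, -0.0, -0.0], [-0.0, 1.0, -0.0], [0.0, -0.0, -1.0]]
ft_force: [-0.4, 0.1, -1.3]
grip_width: 0.019
gripper_force: 39.4
```

Left is through-bored. Up and on to the middle one.

>>> {"fn": "arm_command", "kwargs": {
  "turn": [
    [0, 0, 0],
    [0, 0, 0],
    [0, 0, 0],
    [0, 0, 0],
    [0, 0, 0],
    [0, 0, 0],
    [0, 0, 0]
  ],
  "xyz": [
    [0, 0, -0.65],
    [0, 0, -0.65],
    [0, 0, 0],
    [-0.115, -0.81, 0],
    [-0.115, -0.81, 0],
    [0, 0, 0],
    [0, 0, 0]
  ],
  "claw": [10, 10, 10, 10, 10, 10, 10]
}}

```text
time_s: 8.6
position: [0.5251, 0.1869, 0.1653]
tool_rot: [[-1.0, 0.002, -0.001], [0.002, 1.0, 0.0], [0.001, 0.0, -1.0]]
ft_force: [-0.5, 0.5, -0.5]
grip_width: 0.0188
gripper_force: 39.5
```

```bash
python3 look.py
```

```text
8.6 [0.52510278 0.18685613 0.16534974] [-0.51879749  0.50133842 -0.50161267] [[-1.0, 0.0015, -0.0008], [0.0015, 1.0, 0.0001], [0.0008, 0.0001, -1.0]]
outer 2374 [164.  192.4] [53.4 56.7] [0.516  0.1029 0.068 ]
hole 233 [164.5 192.5] [15.3 19.5] [0.5161 0.1033 0.068 ]
outer 2405 [394.8 188.6] [53.7 57.1] [0.5133 0.2666 0.068 ]
hole 240 [394.3 188.7] [15.6 19.8] [0.5134 0.2663 0.068 ]
outer 2401 [281.5 169.3] [55.2 55.5] [0.4994 0.1864 0.068 ]
hole 291 [281.6 169.2] [18.8 20. ] [0.4994 0.1865 0.068 ]
shank v 208 u [281 285] P [0.5214 0.1874 0.0893] minx 0.5212
shank v 210 u [279 288] P [0.5214 0.1877 0.0937] minx 0.5211
shank v 212 u [278 289] P [0.5219 0.1876 0.0967] minx 0.5211
shank v 214 u [278 289] P [0.5217 0.1876 0.1015] minx 0.5211
shank v 216 u [278 289] P [0.5219 0.1876 0.105 ] minx 0.5213
shank v 218 u [277 289] P [0.5218 0.1873 0.1092] minx 0.5213
```

>>> {"fn": "arm_command", "kwargs": {
  "turn": [
    [0, 0, 0],
    [0, 0, 0],
    [0, 0, 0],
    [0, 0, 0],
    [0, 0, 0],
    [0, 0, 0],
    [0, 0, 0]
  ],
  "xyz": [
    [0.516, -0.02, 0],
    [0, 0, 0],
    [0, 0, 0.2],
    [0, 0, 0.1],
    [0, 0, 0.1],
    [0, 0, 0.08],
    [0, 0, 0]
  ],
  "claw": [10, 10, 10, 10, 10, 10, 10]
}}

```text
time_s: 9.35
position: [0.4993, 0.1864, 0.1411]
tool_rot: [[-1.0, -0.0, -0.001], [-0.0, 1.0, -0.0], [0.001, -0.0, -1.0]]
ft_force: [0.7, -0.2, -0.3]
grip_width: 0.0189
gripper_force: 39.5
```

>>> {"fn": "arm_command", "kwargs": {
  "turn": [
    [0, 0, 0],
    [0, 0, 0],
    [0, 0, 0],
    [0, 0, 0],
    [0, 0, 0],
    [0, 0, 0],
    [0, 0, 0]
  ],
  "xyz": [
    [0, 0, 0.14],
    [0, 0, 0.14],
    [0, 0, 0.14],
    [0, 0, 0.14],
    [0, 0, 0],
    [0, 0, 0],
    [0, 0, 0]
  ],
  "claw": [10, 10, 10, 10, 10, 10, 10]
}}

```text
time_s: 10.05
position: [0.4996, 0.1865, 0.1141]
tool_rot: [[-1.0, -0.0, 0.001], [-0.0, 1.0, 0.0], [-0.001, 0.0, -1.0]]
ft_force: [0.3, -0.6, -0.7]
grip_width: 0.0189
gripper_force: 39.5
```

>>> {"fn": "arm_command", "kwargs": {
  "turn": [
    [0, 0, 0],
    [0, 0, 0],
    [0, 0, 0],
    [0, 0, 0]
  ],
  "xyz": [
    [0, 0, 0.04],
    [0, 0, 0.04],
    [0, 0, 0],
    [0, 0, 0]
  ],
  "claw": [10, 10, 10, 10]
}}

```text
time_s: 10.45
position: [0.4994, 0.1864, 0.1098]
tool_rot: [[-1.0, -0.0, -0.0], [-0.0, 1.0, 0.0], [0.0, 0.0, -1.0]]
ft_force: [0.8, -0.7, -1.0]
grip_width: 0.0189
gripper_force: 39.5
```

>>> {"fn": "arm_command", "kwargs": {
  "turn": [
    [0, 0, 0],
    [0, 0, 0],
    [0, 0, 0],
    [0, 0, 0]
  ],
  "xyz": [
    [0, 0, 0.04],
    [0, 0, 0.04],
    [0, 0, 0],
    [0, 0, 0]
  ],
  "claw": [10, 10, 10, 10]
}}

```text
time_s: 10.85
position: [0.5002, 0.1865, 0.1073]
tool_rot: [[-1.0, -0.0, 0.003], [-0.0, 1.0, 0.0], [-0.003, 0.0, -1.0]]
ft_force: [-1.7, -0.5, 11.8]
grip_width: 0.0187
gripper_force: 41.0
```

Contact at the 40 mm floor: the middle one is blind. The right one still has to be felt.

>>> {"fn": "arm_command", "kwargs": {
  "turn": [
    [0, 0, 0],
    [0, 0, 0],
    [0, 0, 0],
    [0, 0, 0],
    [0, 0, 0],
    [0, 0, 0],
    [0, 0, 0],
    [0, 0, 0]
  ],
  "xyz": [
    [0, 0, -0.6],
    [0, 0, -0.6],
    [0, 0, 0],
    [-0.284, -0.56, 0],
    [-0.284, -0.56, 0],
    [-0.284, -0.56, 0],
    [0, 0, 0],
    [0, 0, 0]
  ],
  "claw": [10, 10, 10, 10, 10, 10, 10, 10]
}}

```text
time_s: 11.65
position: [0.5417, 0.1022, 0.165]
tool_rot: [[-1.0, 0.001, -0.001], [0.001, 1.0, 0.0], [0.001, 0.0, -1.0]]
ft_force: [-0.7, 0.1, -0.5]
grip_width: 0.0189
gripper_force: 39.6
```

```bash
python3 look.py
```

```text
11.65 [0.54172938 0.10217111 0.16499436] [-0.73369457  0.13830114 -0.47703896] [[-1.0, 0.0011, -0.0014], [0.0011, 1.0, 0.0003], [0.0014, 0.0003, -1.0]]
outer 2406 [281.2 169.7] [55.3 55.4] [0.5163 0.1015 0.068 ]
hole 294 [281.2 169.7] [19.  19.9] [0.5162 0.1015 0.068 ]
outer 2707 [516.6 165.7] [54.2 63.7] [0.5134 0.2652 0.068 ]
hole 189 [516.1 166.1] [13.  18.9] [0.5137 0.2648 0.068 ]
outer 2643 [403.2 145.5] [55.9 60.2] [0.4995 0.185  0.068 ]
hole 273 [402.8 145.9] [17.  20.7] [0.4998 0.1847 0.068 ]
shank v 208 u [281 285] P [0.5378 0.1027 0.0892] minx 0.5376
shank v 210 u [279 288] P [0.5382 0.103  0.0926] minx 0.5378
shank v 212 u [278 289] P [0.5382 0.103  0.0969] minx 0.5377
shank v 214 u [278 289] P [0.5384 0.103  0.1007] minx 0.5376
shank v 216 u [278 289] P [0.5384 0.1029 0.1048] minx 0.5379
shank v 218 u [277 289] P [0.5383 0.1026 0.1089] minx 0.5378
```

>>> {"fn": "arm_command", "kwargs": {
  "turn": [
    [0, 0, 0],
    [0, 0, 0],
    [0, 0, 0],
    [0, 0, 0],
    [0, 0, 0],
    [0, 0, 0],
    [0, 0, 0]
  ],
  "xyz": [
    [0.51, -0.026, 0],
    [0, 0, 0],
    [0, 0, 0.2],
    [0, 0, 0.1],
    [0, 0, 0.1],
    [0, 0, 0.08],
    [0, 0, 0]
  ],
  "claw": [10, 10, 10, 10, 10, 10, 10]
}}

```text
time_s: 12.4
position: [0.5164, 0.1012, 0.141]
tool_rot: [[-1.0, -0.0, -0.001], [-0.0, 1.0, 0.0], [0.001, 0.0, -1.0]]
ft_force: [0.2, -0.3, -1.1]
grip_width: 0.0191
gripper_force: 39.6
```

>>> {"fn": "arm_command", "kwargs": {
  "turn": [
    [0, 0, 0],
    [0, 0, 0],
    [0, 0, 0],
    [0, 0, 0],
    [0, 0, 0],
    [0, 0, 0],
    [0, 0, 0]
  ],
  "xyz": [
    [0, 0, 0.14],
    [0, 0, 0.14],
    [0, 0, 0.14],
    [0, 0, 0.14],
    [0, 0, 0],
    [0, 0, 0],
    [0, 0, 0]
  ],
  "claw": [10, 10, 10, 10, 10, 10, 10]
}}

```text
time_s: 13.1
position: [0.5167, 0.1012, 0.1141]
tool_rot: [[-1.0, -0.0, 0.001], [-0.0, 1.0, -0.0], [-0.001, -0.0, -1.0]]
ft_force: [-0.3, 0.3, -0.7]
grip_width: 0.0189
gripper_force: 39.6
```

>>> {"fn": "arm_command", "kwargs": {
  "turn": [
    [0, 0, 0],
    [0, 0, 0],
    [0, 0, 0],
    [0, 0, 0],
    [0, 0, 0],
    [0, 0, 0]
  ],
  "xyz": [
    [0, 0, 0.04],
    [0, 0, 0.04],
    [0, 0, 0.04],
    [0, 0, 0.04],
    [0, 0, 0],
    [0, 0, 0]
  ],
  "claw": [10, 10, 10, 10, 10, 10]
}}

```text
time_s: 13.7
position: [0.5165, 0.1011, 0.1058]
tool_rot: [[-1.0, -0.0, -0.0], [-0.0, 1.0, 0.0], [0.0, 0.0, -1.0]]
ft_force: [0.6, 0.7, -1.9]
grip_width: 0.0188
gripper_force: 39.6
```

Right is through-bored too. Return the pin, looking from just past the holder.

>>> {"fn": "arm_command", "kwargs": {
  "turn": [
    [0, 0, 0],
    [0, 0, 0],
    [0, 0, 0],
    [0, 0, 0],
    [0, 0, 0],
    [0, 0, 0],
    [0, 0, 0],
    [0, 0, 0],
    [0, 0, 0],
    [0, 0, 0]
  ],
  "xyz": [
    [0, 0, -0.6],
    [0, 0, -0.6],
    [0, 0, 0],
    [-0.792, -0.498, 0],
    [-0.792, -0.498, 0],
    [-0.792, -0.498, 0],
    [-0.792, -0.498, 0],
    [0, 0, 0],
    [0, 0, 0],
    [0, 0, 0]
  ],
  "claw": [10, 10, 10, 10, 10, 10, 10, 10, 10, 10]
}}

```text
time_s: 14.7
position: [0.6741, 0.0022, 0.1654]
tool_rot: [[-1.0, -0.001, -0.001], [-0.001, 1.0, 0.0], [0.001, 0.0, -1.0]]
ft_force: [-0.7, 0.4, -1.7]
grip_width: 0.0191
gripper_force: 39.5
```

```bash
python3 look.py | grep -v -e outer -e hole; python3 - <<'E'
from h import *
z=np.load("w.npz");im=z["im"];d=z["d"];c=(z["K"],z["R"],z["t"])
H,S,V=cv2.split(cv2.cvtColor(im,cv2.COLOR_BGR2HSV));Z=cloud(d,c)[...,2]
m=((H>100)&(H<130)&(S>80)&(Z>.055)&(Z<.066)).astype(np.uint8)
cs,hi=cv2.findContours(m,cv2.RETR_CCOMP,cv2.CHAIN_APPROX_NONE)
for i,q in enumerate(cs):
    if cv2.contourArea(q)>60:
        e=cv2.fitEllipse(q);print(hi[0][i][3]>=0,cv2.contourArea(q),e[0],e[1],ray(c,*e[0],.06).round(4))
        if hi[0][i][3]<0:
            b=cv2.minAreaRect(q);print(b,ray(c,*b[0],.06))
find(im,d,c)
E
```

```text
14.7 [0.67413217 0.00219361 0.16542491] [-0.73053666  0.40300007 -1.67222898] [[-1.0, -0.0006, -0.0012], [-0.0006, 1.0, 0.0003], [0.0012, 0.0003, -1.0]]
shank v 208 u [281 285] P [0.6706 0.0027 0.0885] minx 0.6703
shank v 210 u [279 288] P [0.6706 0.003  0.093 ] minx 0.6702
shank v 212 u [278 289] P [0.671  0.003  0.0963] minx 0.6699
shank v 214 u [278 289] P [0.6709 0.003  0.101 ] minx 0.6701
shank v 216 u [278 289] P [0.6708 0.003  0.1051] minx 0.6699
shank v 218 u [278 289] P [0.6709 0.0029 0.1089] minx 0.6701
False 4528.0 (279.9697570800781, 168.7619171142578) (78.65612030029297, 79.98365783691406) [6.495e-01 6.000e-04 6.000e-02]
((279.52081298828125, 169.1651611328125), (69.2138442993164, 68.818603515625), 17.592426300048828) [6.49783466e-01 2.66195616e-04 6.00000000e-02]
True 297.5 (280.1536560058594, 169.63946533203125) (19.32178497314453, 19.806184768676758) [0.6501 0.0007 0.06  ]
holder 4371 ell [280.  168.8] [78.7 80. ] [6.495e-01 6.000e-04 6.000e-02] cen [6.495e-01 6.000e-04 6.000e-02] cloudmean [6.498e-01 6.000e-04 5.990e-02]
red 1191 ell [121.8 100.5] [32.  56.6] [ 0.602
[... 171 characters left out ...]
 0.024 ] cloudmean [ 0.6103 -0.1806  0.0236]
brass 579 ell [356.4  25.9] [10.8 74.9] [0.5457 0.0598 0.01  ] cen [0.546  0.0599 0.01  ] cloudmean [0.5457 0.0603 0.0077]
brass 219 ell [90.4 89.3] [14.7 17.1] [ 0.5931 -0.1542  0.01  ] cen [ 0.5931 -0.1542  0.01  ] cloudmean [ 0.5931 -0.1548  0.0087]
brass 379 ell [ 92.3 122.5] [17.  27.7] [ 0.6195 -0.1564  0.01  ] cen [ 0.6195 -0.1562  0.01  ] cloudmean [ 0.619  -0.1502  0.0213]
brass 17 ell [166.9 394.8] [ 1.3 13.2] [ 0.8987 -0.1185  0.01  ] cen [ 0.8984 -0.1185  0.01  ] cloudmean [ 9.079e-01 -1.224e-01  3.000e-04]
brass 17 ell [397.2 394. ] [ 1.4 10.6] [0.8974 0.1239 0.01  ] cen [0.8974 0.124  0.01  ] cloudmean [9.068e-01 1.279e-01 4.000e-04]
```

>>> {"fn": "arm_command", "kwargs": {
  "turn": [
    [0, 0, 0],
    [0, 0, 0],
    [0, 0, 0],
    [0, 0, 0],
    [0, 0, 0],
    [0, 0, 0],
    [0, 0, 0]
  ],
  "xyz": [
    [0.486, -0.044, 0],
    [0, 0, 0],
    [0, 0, 0.2],
    [0, 0, 0.2],
    [0, 0, 0.2],
    [0, 0, 0.1],
    [0, 0, 0]
  ],
  "claw": [10, 10, 10, 10, 10, 10, 10]
}}

```text
time_s: 15.45
position: [0.6504, -0.0006, 0.1294]
tool_rot: [[-1.0, -0.0, -0.002], [-0.0, 1.0, 0.0], [0.002, 0.0, -1.0]]
ft_force: [0.1, -0.0, -0.6]
grip_width: 0.0189
gripper_force: 39.5
```

>>> {"fn": "arm_command", "kwargs": {
  "turn": [
    [0, 0, 0],
    [0, 0, 0],
    [0, 0, 0],
    [0, 0, 0],
    [0, 0, 0],
    [0, 0, 0],
    [0, 0, 0]
  ],
  "xyz": [
    [0, 0, 0.2],
    [0, 0, 0.2],
    [0, 0, 0.2],
    [0, 0, 0.15],
    [0, 0, 0.1],
    [0, 0, 0],
    [0, 0, 0]
  ],
  "claw": [10, 10, 10, 10, 10, 10, 10]
}}

```text
time_s: 16.15
position: [0.6508, -0.0007, 0.0885]
tool_rot: [[-1.0, -0.0, 0.0], [-0.0, 1.0, -0.0], [-0.0, -0.0, -1.0]]
ft_force: [-0.6, -0.6, -0.6]
grip_width: 0.0187
gripper_force: 39.5
```

>>> {"fn": "arm_command", "kwargs": {
  "turn": [
    [0, 0, 0],
    [0, 0, 0],
    [0, 0, 0],
    [0, 0, 0]
  ],
  "xyz": [
    [0, 0, 0.04],
    [0, 0, 0.03],
    [0, 0, 0],
    [0, 0, 0]
  ],
  "claw": [10, 10, 10, 10]
}}

```text
time_s: 16.55
position: [0.6508, -0.0007, 0.0853]
tool_rot: [[-1.0, -0.0, 0.001], [-0.0, 1.0, -0.0], [-0.001, -0.0, -1.0]]
ft_force: [-0.1, -1.0, 2.1]
grip_width: 0.0187
gripper_force: 39.7
```

Flange has landed. Release, lift, check, and go over the middle adapter.

>>> {"fn": "arm_command", "kwargs": {
  "turn": [
    [0, 0, 0],
    [0, 0, 0],
    [0, 0, 0],
    [0, 0, 0],
    [0, 0, 0],
    [0, 0, 0],
    [0, 0, 0],
    [0, 0, 0]
  ],
  "xyz": [
    [0, 0, 0],
    [0, 0, 0],
    [0, 0, 0],
    [0, 0, 0],
    [0, 0, -0.8],
    [0, 0, -0.8],
    [0, 0, -0.8],
    [0, 0, 0]
  ],
  "claw": [50, 50, 50, 50, 50, 50, 60, 60]
}}

```text
time_s: 17.35
position: [0.6524, -0.0009, 0.2111]
tool_rot: [[-1.0, -0.0, 0.011], [-0.0, 1.0, -0.002], [-0.011, -0.002, -1.0]]
ft_force: [-0.4, -0.1, 0.1]
grip_width: 0.06
gripper_force: 0.0
```

>>> {"fn": "arm_command", "kwargs": {
  "turn": [
    [0, 0, 0],
    [0, 0, 0],
    [0, 0, 0],
    [0, 0, 0],
    [0, 0, 0],
    [0, 0, 0],
    [0, 0, 0],
    [0, 0, 0]
  ],
  "xyz": [
    [0.504, 0.624, 0],
    [0.504, 0.624, 0],
    [0.504, 0.624, 0],
    [0.504, 0.624, 0],
    [0.504, 0.624, 0],
    [0.504, 0.624, 0],
    [0, 0, 0],
    [0, 0, 0]
  ],
  "claw": [62, 62, 62, 62, 62, 62, 62, 62]
}}

```text
time_s: 18.15
position: [0.499, 0.187, 0.2047]
tool_rot: [[-1.0, -0.002, -0.0], [-0.002, 1.0, -0.0], [0.0, -0.0, -1.0]]
ft_force: [0.2, -0.9, 0.5]
grip_width: 0.0618
gripper_force: 0.0
```

```bash
python3 - <<'E'
from h import *
s=env.observe();print(s["time_s"],s["position"])
im,d,c=shot("wrist"); rings(im,d,c); find(im,d,c)
im2,d2,c2=shot("top"); im3=shot("scene")[0]
cv2.imwrite("pics/a5.png",np.hstack([cv2.resize(im2[100:250,90:370],(400,214)),cv2.resize(im3[110:250,260:400],(214,214))]))
E
```

```text
18.15 [0.4990099  0.18698022 0.20465968]
outer 1683 [181.9 210.8] [45.2 47.5] [0.5158 0.1029 0.068 ]
hole 167 [182.2 211. ] [13.  16.6] [0.516  0.1031 0.068 ]
outer 1683 [377.5 208.3] [45.3 47.4] [0.5132 0.2669 0.068 ]
hole 172 [377.1 208.4] [13.3 16.7] [0.5132 0.2666 0.068 ]
outer 1691 [281.6 191.9] [46.3 46.5] [0.4993 0.1865 0.068 ]
hole 202 [281.6 191.9] [15.3 17. ] [0.4993 0.1865 0.068 ]
adap 1534 ell [281.6 192.2] [45.7 46.5] [0.4995 0.1865 0.068 ] cen [0.4995 0.1865 0.068 ] cloudmean [0.4996 0.1865 0.0678]
adap 1521 ell [377.9 208.7] [44.2 47.1] [0.5135 0.2672 0.068 ] cen [0.5135 0.2672 0.068 ] cloudmean [0.5136 0.2673 0.0678]
adap 1520 ell [181.5 211.2] [44.1 47.2] [0.5162 0.1025 0.068 ] cen [0.5161 0.1025 0.068 ] cloudmean [0.5163 0.1024 0.0676]
pin 65 ell [ 60.5 380. ] [ 5.  15.4] [0.6449 0.008  0.115 ] cen [0.6453 0.0077 0.115 ] cloudmean [0.6466 0.0066 0.1136]
handle 95 ell [ 61.9 377.8] [ 5.3 20.2] [ 0.6655 -0.0095  0.09  ] cen [ 0.6659 -0.0098  0.09  ] cloudmean [0.6461 0.0067 0.1116]
brass 1672 ell [13.  78.2] [31.8 84.6] [ 0.4072 -0.0594  0.01  ] cen [ 0.407  -0.0588  
[... 636 characters left out ...]
7 0.01  ] cloudmean [5.161e-01 4.625e-01 2.000e-04]
brass 78 ell [548.4 211.6] [ 5.1 22. ] [0.5331 0.4574 0.01  ] cen [0.5332 0.4579 0.01  ] cloudmean [5.361e-01 4.657e-01 3.000e-04]
brass 82 ell [395.7 228.3] [ 6.6 15.2] [0.5516 0.304  0.01  ] cen [0.5515 0.3041 0.01  ] cloudmean [0.552  0.3046 0.0087]
brass 306 ell [544.3 250.1] [15.1 36.1] [0.5753 0.462  0.01  ] cen [0.5754 0.4619 0.01  ] cloudmean [5.795e-01 4.697e-01 4.000e-04]
brass 456 ell [542.8 267.5] [13.9 43.6] [0.5953 0.4645 0.01  ] cen [0.5954 0.4639 0.01  ] cloudmean [6.001e-01 4.717e-01 5.000e-04]
brass 332 ell [531.9 283.4] [12.6 45.8] [0.6141 0.4566 0.01  ] cen [0.6139 0.4585 0.01  ] cloudmean [6.192e-01 4.662e-01 4.000e-04]
```

View pics/a5.png

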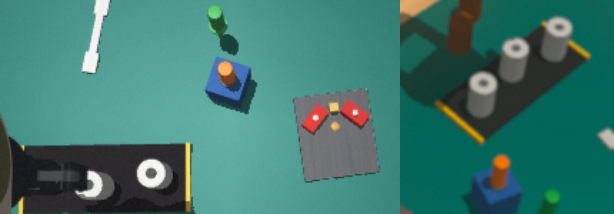

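Pin stands upright in the holder (orange at (227,70) in the mosaic) and all three adapters stand. Descend on the middle one and grip.

>>> {"fn": "arm_command", "kwargs": {
  "turn": [
    [0, 0, 0],
    [0, 0, 0],
    [0, 0, 0],
    [0, 0, 0],
    [0, 0, 0],
    [0, 0, 0],
    [0, 0, 0],
    [0, 0, 0],
    [0, 0, 0],
    [0, 0, 0],
    [0, 0, 0],
    [0, 0, 0]
  ],
  "xyz": [
    [0, 0, 0.68],
    [0, 0, 0.68],
    [0, 0, 0.68],
    [0, 0, 0.68],
    [0, 0, 0.4],
    [0, 0, 0.28],
    [0, 0, 0],
    [0, 0, 0],
    [0, 0, 0],
    [0, 0, 0],
    [0, 0, 0],
    [0, 0, 0]
  ],
  "claw": [62, 62, 62, 62, 62, 62, 62, 62, 30, 30, 30, 30],
  "squeeze": 30
}}

```text
time_s: 19.5
position: [0.5, 0.1864, 0.0358]
tool_rot: [[-1.0, -0.0, 0.002], [-0.0, 1.0, -0.0], [-0.002, -0.0, -1.0]]
ft_force: [-0.3, -1.5, 6.6]
grip_width: 0.039
gripper_force: 30.5
```

>>> {"fn": "arm_command", "kwargs": {
  "turn": [
    [0, 0, 0],
    [0, 0, 0],
    [0, 0, 0],
    [0, 0, 0],
    [0, 0, 0],
    [0, 0, 0],
    [0, 0, 0],
    [0, 0, 0],
    [0, 0, 0],
    [0, 0, 0],
    [0, 0, 0],
    [0, 0, 0]
  ],
  "xyz": [
    [0, 0, -0.4],
    [0, 0, -0.65],
    [0, 0, -0.65],
    [0, 0, 0],
    [-0.189, -0.858, 0],
    [-0.189, -0.858, 0],
    [-0.189, -0.858, 0],
    [-0.189, -0.858, 0],
    [-0.189, -0.858, 0],
    [-0.189, -0.858, 0],
    [-0.189, -0.858, 0],
    [-0.189, -0.858, 0]
  ],
  "claw": [30, 30, 30, 30, 30, 30, 30, 30, 30, 30, 30, 30]
}}

```text
time_s: 20.7
position: [0.5748, -0.1583, 0.1189]
tool_rot: [[-1.0, -0.0, -0.001], [-0.0, 1.0, 0.001], [0.001, 0.001, -1.0]]
ft_force: [1.4, 0.7, -1.6]
grip_width: 0.0391
gripper_force: 30.9
```

>>> {"fn": "arm_command", "kwargs": {
  "turn": [
    [0, 0, -0.8],
    [0, 0, -0.82],
    [0, 0, 0],
    [0, 0, 0]
  ],
  "xyz": [
    [0, 0, 0],
    [0, 0, 0],
    [0, 0, 0],
    [0, 0, 0]
  ],
  "claw": [30, 30, 30, 30]
}}

```text
time_s: 21.1
position: [0.5748, -0.1564, 0.1193]
tool_rot: [[-0.99, -0.139, -0.001], [-0.139, 0.99, 0.001], [0.001, 0.001, -1.0]]
ft_force: [0.8, -0.1, -1.4]
grip_width: 0.0391
gripper_force: 31.1
```

```bash
python3 - <<'E'
from h import *
s=env.observe();print(s["time_s"],s["position"],s["tool_rot"].round(4).tolist(),s["grip_width"])
im,d,c=shot("wrist"); cv2.imwrite("pics/w6.png",im); find(im,d,c)
np.savez("w.npz",im=im,d=d,K=c[0],R=c[1],t=c[2])
E
```

```text
21.1 [ 0.57476067 -0.15636049  0.11925373] [[-0.9902, -0.1393, -0.0009], [-0.1393, 0.9902, 0.0005], [0.0008, 0.0006, -1.0]] 0.03910339189559716
holder 1080 ell [517.9 335.8] [17.5 92.4] [0.6329 0.0127 0.06  ] cen [0.6308 0.0076 0.06  ] cloudmean [0.631  0.0079 0.0598]
holder 217 ell [460.1 365.5] [ 9.1 29.7] [ 0.6616 -0.0193  0.06  ] cen [ 0.6617 -0.019   0.06  ] cloudmean [ 0.6617 -0.0191  0.0601]
red 474 ell [331.8 234.3] [21.4 28.3] [ 0.5913 -0.1175  0.024 ] cen [ 0.5913 -0.1177  0.024 ] cloudmean [ 0.5913 -0.1177  0.0239]
red 501 ell [230.  234.5] [21.5 29.4] [ 0.6019 -0.191   0.024 ] cen [ 0.602 -0.191  0.024] cloudmean [ 0.6021 -0.191   0.0239]
brass 787 ell [422.1   8. ] [20.9 83.8] [ 0.4337 -0.0846  0.01  ] cen [ 0.4346 -0.0855  0.01  ] cloudmean [ 0.4362 -0.0874  0.015 ]
brass 95 ell [556.7 217.1] [ 5.5 24.9] [0.5585 0.0525 0.01  ] cen [0.557  0.0522 0.01  ] cloudmean [0.5583 0.0578 0.0035]
```

View pics/w6.png

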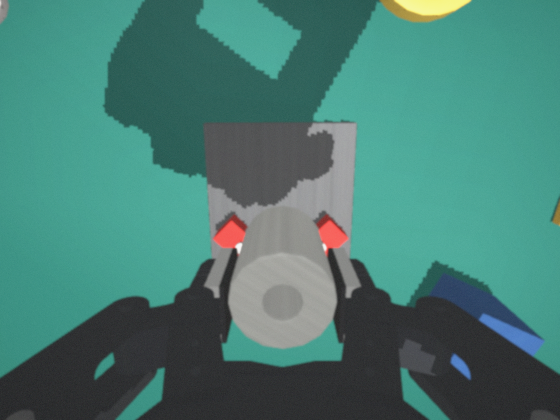

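Wrist view: adapter held at (282,275), jaws symmetric at (230,234) and (332,234), plate square with the gripper. Lower just short of the plate.

>>> {"fn": "arm_command", "kwargs": {
  "turn": [
    [0, 0, 0],
    [0, 0, 0],
    [0, 0, 0],
    [0, 0, 0],
    [0, 0, 0],
    [0, 0, 0],
    [0, 0, 0]
  ],
  "xyz": [
    [0, 0, 0.4],
    [0, 0, 0.4],
    [0, 0, 0.4],
    [0, 0, 0.3],
    [0, 0, 0.14],
    [0, 0, 0],
    [0, 0, 0]
  ],
  "claw": [30, 30, 30, 30, 30, 30, 30]
}}

```text
time_s: 21.85
position: [0.5754, -0.1567, 0.0385]
tool_rot: [[-0.99, -0.141, 0.001], [-0.141, 0.99, -0.0], [-0.001, -0.001, -1.0]]
ft_force: [0.8, 0.2, -1.0]
grip_width: 0.0393
gripper_force: 31.0
```

>>> {"fn": "arm_command", "kwargs": {
  "turn": [
    [0, 0, 0],
    [0, 0, 0],
    [0, 0, 0]
  ],
  "xyz": [
    [0, 0, 0.02],
    [0, 0, 0],
    [0, 0, 0]
  ],
  "claw": [30, 30, 30]
}}

```text
time_s: 22.15
position: [0.5752, -0.1568, 0.0372]
tool_rot: [[-0.99, -0.141, 0.001], [-0.141, 0.99, -0.0], [-0.001, -0.0, -1.0]]
ft_force: [0.2, -0.1, -1.1]
grip_width: 0.0392
gripper_force: 31.0
```

>>> {"fn": "arm_command", "kwargs": {
  "turn": [
    [0, 0, 0],
    [0, 0, 0],
    [0, 0, 0]
  ],
  "xyz": [
    [0, 0, 0.03],
    [0, 0, 0],
    [0, 0, 0]
  ],
  "claw": [30, 30, 30]
}}

```text
time_s: 22.45
position: [0.5752, -0.1568, 0.0358]
tool_rot: [[-0.99, -0.141, 0.001], [-0.141, 0.99, -0.0], [-0.001, -0.001, -1.0]]
ft_force: [-1.2, 0.0, 4.8]
grip_width: 0.039
gripper_force: 31.7
```

>>> {"fn": "arm_command", "kwargs": {
  "turn": [
    [0, 0, 0],
    [0, 0, 0],
    [0, 0, 0],
    [0, 0, 0],
    [0, 0, 0],
    [0, 0, 0],
    [0, 0, 0]
  ],
  "xyz": [
    [-0.06, 0, 0],
    [-0.06, 0, 0],
    [-0.06, 0, 0],
    [-0.06, 0, 0],
    [-0.06, 0, 0],
    [0, 0, 0],
    [0, 0, 0]
  ],
  "claw": [30, 30, 30, 30, 30, 30, 30]
}}

```text
time_s: 23.15
position: [0.59, -0.1549, 0.0359]
tool_rot: [[-0.99, -0.141, 0.0], [-0.141, 0.99, -0.001], [-0.0, -0.001, -1.0]]
ft_force: [-2.0, -0.5, 6.0]
grip_width: 0.0392
gripper_force: 31.8
```

Sliding freely on the plate; push on in small steps until both flanks stop it.

>>> {"fn": "arm_command", "kwargs": {
  "turn": [
    [0, 0, 0],
    [0, 0, 0],
    [0, 0, 0],
    [0, 0, 0]
  ],
  "xyz": [
    [-0.04, 0, 0],
    [-0.03, 0, 0],
    [0, 0, 0],
    [0, 0, 0]
  ],
  "claw": [30, 30, 30, 30]
}}

```text
time_s: 23.55
position: [0.5922, -0.1546, 0.0359]
tool_rot: [[-0.99, -0.141, -0.003], [-0.141, 0.99, -0.001], [0.003, -0.0, -1.0]]
ft_force: [-7.3, -2.4, 9.3]
grip_width: 0.0392
gripper_force: 32.2
```

>>> {"fn": "arm_command", "kwargs": {
  "turn": [
    [0, 0, 0],
    [0, 0, 0],
    [0, 0, 0],
    [0, 0, 0]
  ],
  "xyz": [
    [-0.04, 0, 0],
    [-0.02, 0, 0],
    [0, 0, 0],
    [0, 0, 0]
  ],
  "claw": [30, 30, 30, 30]
}}

```text
time_s: 23.95
position: [0.5943, -0.1546, 0.0361]
tool_rot: [[-0.99, -0.141, -0.005], [-0.141, 0.99, -0.001], [0.005, -0.001, -1.0]]
ft_force: [-12.5, -3.3, 12.8]
grip_width: 0.0392
gripper_force: 32.7
```

>>> {"fn": "arm_command", "kwargs": {
  "turn": [
    [0, 0, 0],
    [0, 0, 0],
    [0, 0, 0],
    [0, 0, 0],
    [0, 0, 0],
    [0, 0, 0],
    [0, 0, 0],
    [0, 0, 0]
  ],
  "xyz": [
    [0, 0, 0],
    [0, 0, 0],
    [0, 0, 0],
    [0, 0, 0],
    [0, 0, -0.6],
    [0, 0, -0.8],
    [0, 0, -0.8],
    [0, 0, 0]
  ],
  "claw": [60, 60, 60, 60, 60, 60, 60, 60]
}}

```text
time_s: 24.75
position: [0.5985, -0.1544, 0.1509]
tool_rot: [[-0.99, -0.141, 0.009], [-0.141, 0.99, -0.004], [-0.009, -0.006, -1.0]]
ft_force: [0.7, -0.3, -0.1]
grip_width: 0.06
gripper_force: 0.0
```

```bash
python3 - <<'E'
from h import *
s=env.observe();print(s["time_s"],s["position"],s["tool_rot"].round(4).tolist(),s["grip_width"])
im,d,c=shot("wrist"); cv2.imwrite("pics/w7.png",im); rings(im,d,c); find(im,d,c)
E
```

```text
24.75 [ 0.59847514 -0.15440079  0.15093988] [[-0.9899, -0.1413, 0.0094], [-0.1414, 0.9899, -0.0044], [-0.0087, -0.0057, -0.9999]] 0.06000448283295368
outer 2536 [283.6 198.6] [56.6 57.1] [ 0.5909 -0.1551  0.068 ]
hole 291 [283.5 198.2] [18.4 20.5] [ 0.5907 -0.1552  0.068 ]
adap 2263 ell [283.5 198.9] [56.1 56.6] [ 0.5911 -0.1551  0.068 ] cen [ 0.5912 -0.1551  0.068 ] cloudmean [ 0.5914 -0.1551  0.0678]
pin 32 ell [529.1 334.7] [ 2.  14.9] [0.6404 0.     0.115 ] cen [0.6404 0.     0.115 ] cloudmean [0.6416 0.0018 0.1131]
handle 380 ell [505.  323.3] [18.5 80.9] [0.6496 0.004  0.09  ] cen [ 0.6409 -0.0032  0.09  ] cloudmean [ 0.6419 -0.002   0.0875]
holder 2194 ell [474.  290.1] [55.1 80. ] [ 0.643  -0.0032  0.06  ] cen [ 0.6395 -0.0042  0.06  ] cloudmean [ 0.6397 -0.0041  0.0598]
red 670 ell [242.1 197.7] [22.8 49.5] [ 0.607  -0.1865  0.024 ] cen [ 0.6078 -0.1862  0.024 ] cloudmean [ 0.6079 -0.1862  0.0239]
red 650 ell [324. 198.] [22.7 49.5] [ 0.5977 -0.1214  0.024 ] cen [ 0.598 -0.121  0.024] cloudmean [ 0.5981 -0.121   0.024 ]
brass 831 ell [549.4 157.7] [14.5 86.4] [0.5414 0.056  0.01  ] cen [0.5398 0.0559 0.01  ] cloudmean [0.5401 0.0588 0.0063]
```

View pics/w7.png

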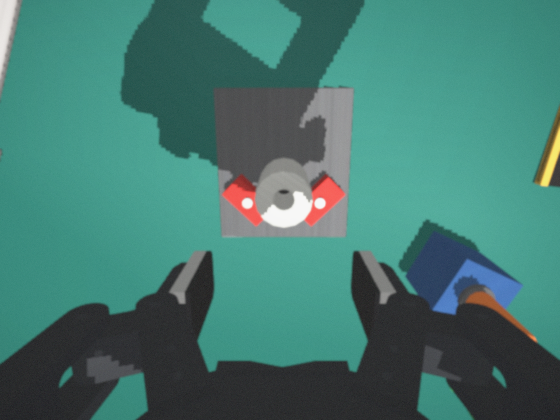

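Tenth and last view: adapter stands upright between the jaws, top at (283,199), jaws at (242,198) and (324,198). It may be 1–2 mm short, so push it low from behind with shut fingers.

>>> {"fn": "arm_command", "kwargs": {
  "turn": [
    [0, 0, 0],
    [0, 0, 0],
    [0, 0, 0],
    [0, 0, 0],
    [0, 0, 0],
    [0, 0, 0],
    [0, 0, 0],
    [0, 0, 0],
    [0, 0, 0]
  ],
  "xyz": [
    [0.52, 0, 0],
    [0.52, 0, 0],
    [0, 0, 0],
    [0, 0, 0.6],
    [0, 0, 0.6],
    [0, 0, 0.6],
    [0, 0, 0.6],
    [0, 0, 0.12],
    [0, 0, 0]
  ],
  "claw": [0, 0, 0, 0, 0, 0, 0, 0, 0]
}}

```text
time_s: 25.7
position: [0.5448, -0.1607, 0.0184]
tool_rot: [[-0.99, -0.141, -0.002], [-0.141, 0.99, 0.001], [0.002, 0.001, -1.0]]
ft_force: [-0.6, 0.4, 0.2]
grip_width: -0.0001
gripper_force: 0.0
```

>>> {"fn": "arm_command", "kwargs": {
  "turn": [
    [0, 0, 0],
    [0, 0, 0],
    [0, 0, 0],
    [0, 0, 0],
    [0, 0, 0]
  ],
  "xyz": [
    [-0.08, 0, 0],
    [-0.08, 0, 0],
    [-0.08, 0, 0],
    [0, 0, 0],
    [0, 0, 0]
  ],
  "claw": [0, 0, 0, 0, 0]
}}

```text
time_s: 26.2
position: [0.5569, -0.1592, 0.0196]
tool_rot: [[-0.99, -0.141, 0.0], [-0.141, 0.99, -0.0], [-0.0, -0.0, -1.0]]
ft_force: [-0.7, 0.6, 0.5]
grip_width: -0.0001
gripper_force: 0.0
```

>>> {"fn": "arm_command", "kwargs": {
  "turn": [
    [0, 0, 0],
    [0, 0, 0],
    [0, 0, 0],
    [0, 0, 0]
  ],
  "xyz": [
    [-0.03, 0, 0],
    [-0.03, 0, 0],
    [0, 0, 0],
    [0, 0, 0]
  ],
  "claw": [0, 0, 0, 0]
}}

```text
time_s: 26.6
position: [0.5596, -0.1589, 0.0193]
tool_rot: [[-0.99, -0.141, -0.0], [-0.141, 0.99, 0.0], [0.0, 0.0, -1.0]]
ft_force: [-0.8, -0.3, -0.2]
grip_width: -0.0
gripper_force: 0.0
```

>>> {"fn": "arm_command", "kwargs": {
  "turn": [
    [0, 0, 0],
    [0, 0, 0],
    [0, 0, 0],
    [0, 0, 0]
  ],
  "xyz": [
    [-0.03, 0, 0],
    [-0.03, 0, 0],
    [0, 0, 0],
    [0, 0, 0]
  ],
  "claw": [0, 0, 0, 0]
}}

```text
time_s: 27.0
position: [0.5617, -0.1586, 0.0193]
tool_rot: [[-0.99, -0.141, -0.003], [-0.141, 0.99, 0.0], [0.003, 0.0, -1.0]]
ft_force: [-6.2, -0.8, 2.8]
grip_width: 0.0001
gripper_force: 1.9
```

>>> {"fn": "arm_command", "kwargs": {
  "turn": [
    [0, 0, 0],
    [0, 0, 0],
    [0, 0, 0],
    [0, 0, 0]
  ],
  "xyz": [
    [-0.03, 0, 0],
    [0, 0, 0],
    [0, 0, 0],
    [0, 0, 0]
  ],
  "claw": [0, 0, 0, 0]
}}

```text
time_s: 27.4
position: [0.5619, -0.1585, 0.0193]
tool_rot: [[-0.99, -0.141, -0.006], [-0.141, 0.99, 0.0], [0.005, 0.001, -1.0]]
ft_force: [-12.9, -3.2, 6.8]
grip_width: -0.0003
gripper_force: 4.4
```

Hard stop: force doubles with no movement, so it is home. Back off, lift and check.

>>> {"fn": "arm_command", "kwargs": {
  "turn": [
    [0, 0, 0],
    [0, 0, 0],
    [0, 0, 0],
    [0, 0, 0],
    [0, 0, 0],
    [0, 0, 0],
    [0, 0, 0]
  ],
  "xyz": [
    [0.1, 0, 0],
    [0.4, 0, 0],
    [0, 0, -0.8],
    [0, 0, -0.8],
    [-0.5, 0, -0.9],
    [-0.6, 0, 0],
    [0, 0, 0]
  ],
  "claw": [0, 0, 0, 0, 30, 60, 60]
}}

```text
time_s: 28.1
position: [0.5959, -0.1538, 0.1442]
tool_rot: [[-0.99, -0.142, 0.005], [-0.142, 0.99, -0.001], [-0.004, -0.002, -1.0]]
ft_force: [-0.4, -0.2, -0.6]
grip_width: 0.043
gripper_force: 0.0
```

>>> {"fn": "arm_command", "kwargs": {
  "turn": [
    [0, 0, 0],
    [0, 0, 0],
    [0, 0, 0]
  ],
  "xyz": [
    [0, 0, 0],
    [0, 0, 0],
    [0, 0, 0]
  ],
  "claw": [60, 60, 60]
}}

```text
time_s: 28.4
position: [0.5924, -0.1542, 0.1426]
tool_rot: [[-0.99, -0.141, -0.001], [-0.141, 0.99, 0.0], [0.001, 0.001, -1.0]]
ft_force: [-0.2, -0.2, 0.2]
grip_width: 0.06
gripper_force: 0.0
```

```bash
python3 - <<'E'
from h import *
s=env.observe();print(s["time_s"],s["position"],s["tool_rot"].round(4).tolist(),s["ft_force"])
im,d,c=shot("wrist"); rings(im,d,c); find(im,d,c)
# tilt check: plane normal of adapter top
P=cloud(d,c);m=(P[...,2]>.06)&(P[...,2]<.077)&(np.hypot(P[...,0]-.592,P[...,1]+.154)<.018)
q=P[m]; print("slope",np.linalg.lstsq(np.c_[q[:,:2],np.ones(len(q))],q[:,2],rcond=None)[0][:2],q[:,2].mean())
im,d,c=shot("top"); print("TOP"); rings(im,d,c); find(im,d,c)
E
```

```text
28.4 [ 0.59241983 -0.15417272  0.14262495] [[-0.9901, -0.1406, -0.0011], [-0.1406, 0.9901, 0.0005], [0.001, 0.0006, -1.0]] [-0.18046764 -0.21794762  0.20433888]
outer 2695 [280.6 211.8] [58.6 58.6] [ 0.5909 -0.1555  0.068 ]
hole 296 [280.5 211.7] [18.4 20.8] [ 0.5909 -0.1555  0.068 ]
adap 2409 ell [280.6 212.2] [57.6 58.3] [ 0.5912 -0.1555  0.068 ] cen [ 0.5912 -0.1555  0.068 ] cloudmean [ 0.5914 -0.1555  0.0678]
holder 1915 ell [480.  298.7] [47.1 77.7] [ 0.6384 -0.0018  0.06  ] cen [ 0.6355 -0.001   0.06  ] cloudmean [ 0.6357 -0.0008  0.0598]
red 705 ell [238.5 209.6] [24.2 50.3] [ 0.6072 -0.1867  0.024 ] cen [ 0.6075 -0.1869  0.024 ] cloudmean [ 0.6076 -0.1869  0.0239]
red 708 ell [322.7 209.3] [23.8 50.4] [ 0.5975 -0.1213  0.024 ] cen [ 0.5978 -0.121   0.024 ] cloudmean [ 0.5979 -0.121   0.0239]
brass 43 ell [411.    0.5] [0. 1.] [ 0.4409 -0.0839  0.01  ] cen [ 0.4409 -0.084   0.01  ] cloudmean [ 0.4399 -0.0832  0.007 ]
brass 541 ell [550.6 175.5] [12.3 69.7] [0.5475 0.0577 0.01  ] cen [0.5456 0.0577 0.01  ] cloudmean [0.5459 0.0595 0.0078]
slope [-0.00950413  0.00131003] 0.06779
[... 846 characters left out ...]
n [ 0.571  -0.3531  0.01  ] cloudmean [ 5.818e-01 -3.520e-01  5.000e-04]
brass 4433 ell [ 18.4 238.4] [ 38.7 196. ] [0.4765 0.4802 0.01  ] cen [0.4639 0.4795 0.01  ] cloudmean [4.645e-01 4.860e-01 3.000e-04]
brass 168 ell [221.4 233.2] [ 3.1 67.7] [0.4929 0.0566 0.01  ] cen [0.508  0.0572 0.01  ] cloudmean [0.5081 0.0575 0.0081]
brass 33 ell [105.  207.5] [ 2.2 15.5] [0.5436 0.3022 0.01  ] cen [0.5439 0.3022 0.01  ] cloudmean [0.544  0.3027 0.0089]
brass 57 ell [104.5 239.6] [ 2.6 23.5] [0.4763 0.3    0.01  ] cen [0.4759 0.3    0.01  ] cloudmean [0.4759 0.3006 0.0086]
brass 5929 ell [145.1 354.1] [ 69.5 179.3] [0.2454 0.206  0.01  ] cen [0.2485 0.2139 0.01  ] cloudmean [0.246  0.2172 0.0007]
```

```bash
python3 -c "
from rig import env
print(env.close_job())"
```

```text
the job is handed in; nothing more can be done
None
```

The middle adapter is the blind one: the pin stopped on its floor at about 40 mm, while the left and right bores stayed free past that depth. It now stands in the V-jig, pushed against a hard stop and centred between the jaws. The pin is back upright in its holder, the two good adapters are where they began, and the job was handed in at about 28.5 s with no verdict shown.

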